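# Nest the parts cups on the stand

### The arm

A 7-joint arm with a two-finger parallel gripper is mounted at the origin on a cart in front of the work surface, level with it; the furniture and walls round the work are solid. World frame = base frame: x ahead of the robot, y to its left, z up, the work surface at z = 0. Lengths are in m, angles in rad, forces in N, time in s.
With the tool pointing down it reaches from about 0.4 to 0.85 m from the base axis. Payload 4.5 kg.
Tool frame: the origin (TCP) lies midway between the tips of the shut fingers; the grasp point (between the pads) lies 19 mm behind it; z points along the fingers, y is the line along which they close (so a half turn about z gives the same grasp; the last joint's range is limited). The gripper opens to 88 mm and grips with 3 to 60 N. Pads are 18 mm wide; open, the fingers measure 123 mm over their backs; the gripper's body (75 mm by 187 mm) begins 45 mm behind the grasp point.
Start: joints at [1.278, 0.689, -0.195, 1.565, 0.157, 0.902, -0.215], TCP at [0.201, -0.592, 0.239] pointing down, gripper open.
Joint ranges: [-3.01, 3.01], [-0.46, 2.08], [-1.47, 1.51], [0.13, 2.56], [-1, 4.14], [0.04, 2.09], [-2.66, 2.66]. Speed limits (rad/s): [2.57, 2.57, 3.14, 3.14, 3.14, 3.14, 3.14].

### API

Orientations are given as a unit quaternion [x, y, z, w].
In Python, from plant import get_state, viewer, workorder gives the robot as it stands. The module is installed in compiled form; this text tells all that it offers.
- The arm moves only by the tool step_arm, never from a script. Its argument "motion" is a list of rows, each an object of numbers: "wx", "wy", "wz": the turn, a rotation vector about the tool's x, y, z each as a share of 180 degrees, from -1 to 1; "dx", "dy", "dz": the shift along the tool's x, y, z each as a share of 8 cm, from -1 to 1; "claw": the finger opening in mm, from 0 to 88.1. A call has 1 to 8 rows; each row is the pose to reach, as a shift and turn from the pose commanded when the call began, along the tool's axes at that moment, turning the shorter way round; what a row does not reach only later rows make up. A row lasts 1/10 s, in which the tool goes at most 50 mm and 8.59 degrees, less where a joint would pass 70% of its speed; a pose out of reach is approached as far as the arm can. A call with a number of a shift or a turn outside -1 to 1 is refused whole. A call with a gripper value outside its range is refused whole. The fingers move at their own pace and stop on an object; "force" is the grip in N (left out, the last holds). Time passes only in rows, so rows that repeat a pose let the fingers close. It gives the time, the measured TCP pose, the force, the opening and the grip force at its end, in the units of the state.
- get_state(): the state, without advancing time (a new reading comes with each control period).
- viewer.snapshot(name): name is "side" or "top" or "wrist"; returns (picture, depth): 400x640x3 uint8, red, green, blue; 400x640 float32, m along the optical axis (not along the pixel's ray), 0 where there is no reading.
- viewer.calibration(name): a dict with "vfov" (degrees; the focal length in pixels is half the picture's height over the tangent of half this angle, whatever the lens; pixels are square), "cx", "cy" (the principal point, pixels), "extrinsics" (4x4, takes a point from camera to world coordinates). Camera axes: x right, y down, z forward; pixel columns grow to the right and rows downward; lengths in m; the calibration is good to about 2 mm. A picture is of the moment at which its call begins: read the wrist's pose just before it. calibration takes no time and is no camera call; for the wrist camera it gives the pose at the moment of the call.
- workorder.finish_job(): hands the job in; it is judged then, once.
The state is a dict: "clock": time; "q": joint angles; "qd": joint speeds; "joint_torque": joint torques, N m; "tool_pos": TCP position; "eef_rot": TCP orientation; "contact_force": force on the tool from outside, world axes, zero at the start; "moment": the same for the moment, N m; "opening": opening from 0.0 (shut) to 1.0 (fully open); "finger_force": force on a finger pad.
Only numpy, scipy, OpenCV 4.12 (cv2) and the standard library are available. Lean on these libraries where they do the work, as an engineer would, in place of code of your own. Each camera call takes 0.05 s, during which the arm holds its last target. There are 200 camera calls.

### The job

Gather the yellow parts cups into one nested stack on the round dark stand, where the first cup already stands: nest the other three, each fully home, upright in the one below. The cup that holds the loose knob must finish on top with the knob still in it, never tipping it out on the way; leave everything else on the table where it is.

Things in the scene. Friction and masses are not known exactly. Their poses are not given: they have to be found in the camera images.
- stand: fixed round dark steel disc, 88 mm in diameter and 5 mm thick, with a raised lip (inside diameter 45 mm, outside 53 mm, 5 mm tall) that holds the foot of the bottom cup. Origin: centre of the underside; z up. It stands to the left or the right of the rack
- rack: fixed blue sheet-metal rack, 236 mm wide along y, 96 mm deep along x. Its top plate leans 35 degrees to its -x (robot) side: front edge 29 mm, back edge 95 mm above the table. Origin: centre of the footprint, z up. The two square pockets (56 mm) are centred on the plate 62 mm above the origin at y = +58 and -58 mm; their axes point to (-0.574, 0, 0.819) in its frame
- cup_base: one of four identical open round yellow parts cups, 66 mm tall, 60 g, floor 3 mm, wall 2.5 mm. Outside diameter 38 mm at the foot, 54 mm at 42 mm up; there a shoulder steps out to 65 mm and a nearly straight band runs up to the rim, 66 mm. Loose and empty on the stand, underside 5 mm above the table. Origin: centre of its underside; z along its axis to the mouth
- cup_base_rim (a point): centre of the bottom cup's mouth, 66 mm above its origin. A nested cup's shoulder sits on the rim of the cup below, so its origin is 24 mm above that cup's origin, with 1 to 2 mm of play all round; its 24 mm band stays free to grip
- cup_knob: Yellow cup, same shape as cup_base; starts in one of the rack's two pockets (which varies), axis leaning 35 degrees, mouth to the robot's side; its shoulder rests on the plate and 42 mm hang below it, so it comes out along its axis. Origin: centre of its underside, z along its axis to the mouth. Holds the loose knob.
- cup_rack: Yellow cup, same shape as cup_base; starts in one of the rack's two pockets (which varies), axis leaning 35 degrees, mouth to the robot's side; its shoulder rests on the plate and 42 mm hang below it, so it comes out along its axis. Origin: centre of its underside, z along its axis to the mouth. Empty.
- cup_table: yellow cup, same shape as cup_base, empty and upright on the table, with the jar close on one side (its own +x) and the battery close on the other (its -x). Origin: centre of its underside; z along its axis to the mouth
- knob: loose cream instrument knob, 26 mm in diameter, 21 mm tall, lying in a cup. Origin: centre of its underside; z along its axis
- bottle: bystander: water bottle with a blue label, 63 mm in diameter, 213 mm tall, standing in front of the rack. Origin: centre of the underside; z up
- jar: bystander: small white jar, 45 mm in diameter, 61 mm tall, 66 mm (centre to centre) from the cup on the table. Origin: centre of the underside; z up
- cell: bystander: upright battery, 33 mm in diameter, 60 mm tall, 60 mm (centre to centre) from the cup on the table. Origin: centre of the underside; z up
- driver: bystander: screwdriver with an orange handle, 196 mm long along its y, 27 mm high. Origin: under its middle
- carton: bystander: blue and white carton, 56 x 68 x 40 mm. Origin: centre of the underside
- cutters: bystander: side cutters with red handles, 150 mm long along its x, 12 mm high. Origin: under its middle
- reel: bystander: reel of bright wire, 55 mm in diameter, 45 mm tall. Origin: centre of the underside
Not all that is in view belongs to the job. What is shaped like the cup_rack but purple is not meant.

How it is judged:
By the outcome, as a careful person would: the job done as asked, in the order asked, and still so for the second after the job is handed in, with the robot touching nothing.
It also fails if it takes over 72 s, if anything falls off the work surface, if the arm or the gripper's body presses on something with over 40 N, if the wrist force passes 120 N, or if a joint passes its speed limit or range.

## Working session

There is one attempt and no reset: what is moved stays moved. The work goes in short steps, Python scripts to look and compute and a tool call to move; the robot and the scene stay as the last step left them, time stands still between calls to the robot, and variables do not carry over. Pictures are saved under pics/ and viewed, at most 10 in all, crops included, and the job is handed in when it is done.

Besides the shell and the picture viewer there is one more tool, called after "Call:" by a JSON object that holds its "fn" and its "kwargs", one argument or row to a line. step_arm: Moves the arm, as the interface text tells. Shift numbers are shares of 8 cm and turn numbers shares of 180 degrees, none past 1 either way. Its arguments: {"type":"object","properties":{"motion":{"type":"array","items":{"type":"object","properties":{"wx":{"type":"number","minimum":-1,"maximum":1},"wy":{"type":"number","minimum":-1,"maximum":1},"wz":{"type":"number","minimum":-1,"maximum":1},"dx":{"type":"number","minimum":-1,"maximum":1},"dy":{"type":"number","minimum":-1,"maximum":1},"dz":{"type":"number","minimum":-1,"maximum":1},"claw":{"type":"number"}}}},"force":{"type":"number"}},"required":["motion"]}

```bash
mkdir -p pics; cat > h.py <<'E'
import numpy as np, cv2
from plant import get_state, viewer, workorder
from scipy.spatial.transform import Rotation as R
def snap(n):
    c=viewer.calibration(n); p,d=viewer.snapshot(n); return p,d,c
def cloud(d,c):
    h,w=d.shape; f=h/2/np.tan(np.radians(c['vfov'])/2)
    v,u=np.mgrid[:h,:w]; P=np.stack([(u-c['cx'])/f*d,(v-c['cy'])/f*d,d],-1)
    E=np.array(c['extrinsics']); W=P@E[:3,:3].T+E[:3,3]; W[d==0]=np.nan; return W
def save(n,p): cv2.imwrite('pics/'+n,cv2.cvtColor(p,cv2.COLOR_RGB2BGR))
E
python3 - <<'E'
from h import *
for n in('top','side'):
    p,d,c=snap(n); save(n+'0.png',p); np.savez(n+'0.npz',p=p,d=d,W=cloud(d,c))
    print(n,c['vfov'],c['cx'],c['cy'],np.round(c['extrinsics'],3).tolist())
    m=cv2.inRange(cv2.cvtColor(p,cv2.COLOR_RGB2HSV),(20,110,80),(35,255,255))
    N,l,s,ce=cv2.connectedComponentsWithStats(m); W=cloud(d,c)
    for i in range(1,N):
        if s[i,4]>60:
            w=W[l==i]; print(s[i],ce[i].round(),np.nanmin(w,0).round(3),np.nanmax(w,0).round(3),np.nanmedian(w,0).round(3))
print(get_state())
E
```

```text
top 55.96203298037456 321.47771979422976 197.7606232674283 [[0.012, -0.987, 0.161, 0.376], [-1.0, -0.01, 0.016, -0.115], [-0.014, -0.161, -0.987, 1.067], [0.0, 0.0, 0.0, 1.0]]
[294 146  25  25 478] [306. 158.] [ 0.615 -0.088  0.018] [ 0.686 -0.024  0.103] [ 0.653 -0.055  0.052]
[336 155  24  25 402] [348. 168.] [ 0.592 -0.199  0.022] [ 0.66  -0.137  0.102] [ 0.624 -0.169  0.056]
[402 212  27  26 542] [415. 225.] [ 0.438 -0.401 -0.003] [ 0.512 -0.317  0.072] [ 0.472 -0.359  0.04 ]
[225 218  27  26 543] [238. 231.] [ 0.416  0.089 -0.003] [0.489 0.175 0.076] [0.451 0.131 0.046]
side 57.91929729225056 311.20262645485263 204.74344568045436 [[0.993, -0.065, 0.099, 0.438], [-0.118, -0.665, 0.738, -0.919], [0.018, -0.744, -0.667, 0.826], [0.0, 0.0, 0.0, 1.0]]
[266 163  19  23 335] [275. 173.] [ 0.412  0.085 -0.004] [0.479 0.249 0.072] [0.447 0.112 0.052]
[330 188  21  20 292] [340. 197.] [ 0.615 -0.091 -0.   ] [0.677 0.069 0.098] [ 0.649 -0.043  0.067]
[328 213  22  21 345] [339. 223.] [ 0.591 -0.205  0.04 ] [ 0.652 -0.138  0.098] [ 0.625 -0.16   0.066]
[278 267  28  32 651] [292. 281.] [ 0.433 -0.385 -0.004] [ 0.509 -0.264  0.069] [ 0.469 -0.336  0.044]
{'clock': 0.1, 'q': array([ 1.27779584,  0.68989751, -0.19450814,  1.56618696,  0.15731091,
        0.90247377, -0.21512222]), 'qd': array([-2.27014396e-04, -7.55042013e-04,  9.64871985e-05, -3.31929427e-03,
        3.54078214e-04, -5.29776382e-04,  3.57879193e-05]), 'joint_torque': array([-3.95096678e-03, -5.28499210e+01, -1.27221107e+00, -1.53836757e+01,
       -5.26563171e-02,  2.01713337e-03,  2.01893312e-05]), 'tool_pos': array([ 0.20041614, -0.59143367,  0.23800568]), 'eef_rot': array([ 9.86675882e-01,  1.62696293e-01, -1.89592280e-04, -7.64404205e-04]), 'contact_force': array([-0.1832033 , -0.26276149, -0.64071633]), 'moment': array([ 0.0338046 , -0.02465   ,  0.06237837]), 'finger_force': 0.0, 'opening': 1.0024743014314705}
```

View pics/top0.png

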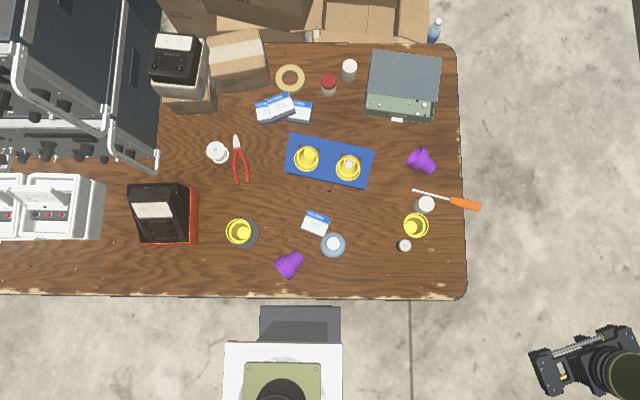

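View pics/side0.png

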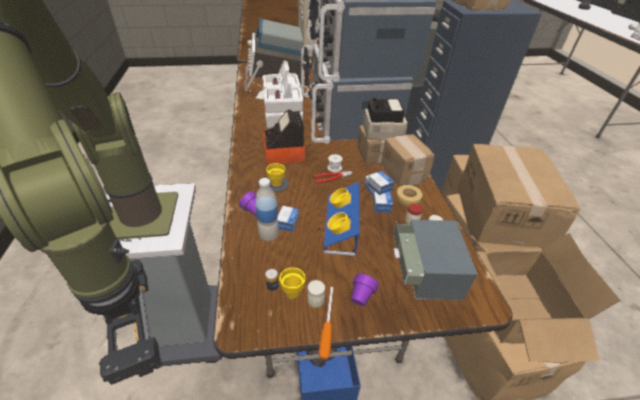

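Top view: the yellow cups are at (306,158) and (348,168) in the rack, (415,225) between jar (425,204) and battery (405,245), and (238,231) on the dark stand. The purple cups at (289,265) and (422,160) are decoys. The side view agrees. (348,168) looks as if it holds the knob, so I'll check that in an enlarged crop.

```bash
python3 - <<'E'
from h import *
from scipy.optimize import least_squares
T=np.load('top0.npz'); S=np.load('side0.npz')
a=cv2.resize(T['p'][130:195,280:385],None,fx=7,fy=7,interpolation=cv2.INTER_CUBIC)[:, :735]
b=cv2.resize(S['p'][175:240,310:365],None,fx=7,fy=7,interpolation=cv2.INTER_CUBIC)
save('crop0.png',cv2.resize(np.hstack([a,b]),None,fx=.7,fy=.7))
cams={n:viewer.calibration(n) for n in('top','side')}
def rays(n,px):
    c=cams[n]; f=200/np.tan(np.radians(c['vfov'])/2); E=np.array(c['extrinsics'])
    v=np.c_[(px[:,0]-c['cx'])/f,(px[:,1]-c['cy'])/f,np.ones(len(px))]@E[:3,:3].T
    return E[:3,3],v
def onplane(n,px,p0,nn):
    o,v=rays(n,px); return o+v*(((p0-o)@nn)/(v@nn))[:,None]
M={}
for n,I in(('top',T),('side',S)):
    hsv=cv2.cvtColor(I['p'],cv2.COLOR_RGB2HSV)
    M[n]=cv2.inRange(hsv,(20,110,80),(35,255,255))
# blue rack plane from top
hsv=cv2.cvtColor(T['p'],cv2.COLOR_RGB2HSV)
bm=cv2.inRange(hsv,(105,120,40),(122,255,255)); N,l,s,ce=cv2.connectedComponentsWithStats(bm)
i=1+np.argmax(s[1:,4]); m=cv2.erode((l==i).astype(np.uint8),np.ones((3,3)))>0
W=T['W'][m]; W=W[np.isfinite(W).all(1)]
for _ in range(5):
    c0=W.mean(0); nn=np.linalg.svd(W-c0,full_matrices=False)[2][2]; nn*=np.sign(nn[2]); r=(W-c0)@nn; W=W[abs(r)<max(.004,2*r.std())]
print('plane',c0.round(4),nn.round(3),'tilt',np.degrees(np.arccos(nn[2])),'yaw',np.degrees(np.arctan2(-nn[1],-nn[0])))
cnt=max(cv2.findContours((l==i).astype(np.uint8),0,2)[0],key=cv2.contourArea)
q=cv2.boxPoints(cv2.minAreaRect(cnt)); Q=onplane('top',q,c0,nn); print('corners',Q.round(3).tolist(),cv2.contourArea(cnt))
e=[np.linalg.norm(Q[k]-Q[k-1]) for k in range(4)];print('edges',np.round(e,3))
# image pts of cups: outer rim via ellipse of contour on rim plane, circle fit of depth band
up=np.array([0,0,1.])
for name,n,xy,p0,nv in [('table','top',(415,225),up*.066,up),('base','top',(238,231),up*.071,up),('rackL','top',(306,158),c0+nn*.024,nn),('rackR','top',(348,168),c0+nn*.024,nn),
  ('table','side',(292,281),up*.066,up),('base','side',(275,173),up*.071,up),('rackL','side',(340,197),c0+nn*.024,nn),('rackR','side',(339,223),c0+nn*.024,nn)]:
    N,l,s,ce=cv2.connectedComponentsWithStats(M[n]); d=np.linalg.norm(ce-xy,axis=1); d[0]=99; k=np.argmin(d)
    I=T if n=='top' else S
    w=I['W'][l==k]; w=w[np.isfinite(w).all(1)]; h=(w-p0)@nv
    r=w[(h>-.012)&(h<.006)]
    g=np.cross(nv,[0,1,0]); g/=np.linalg.norm(g); g2=np.cross(nv,g)
    uv=np.c_[(r-p0)@g,(r-p0)@g2]
    # outline on rim plane
    cn=max(cv2.findContours((l==k).astype(np.uint8),0,1)[0],key=cv2.contourArea)[:,0].astype(float)
    X=onplane(n,cn,p0,nv); A=np.c_[(X-p0)@g,(X-p0)@g2].astype(np.float32)
    cc,rad=cv2.minEnclosingCircle(A)
    fit=least_squares(lambda t:np.hypot(A[:,0]-t[0],A[:,1]-t[1])-.033-.0,[*cc],loss='soft_l1',f_scale=.001)
    f2=least_squares(lambda t:np.hypot(uv[:,0]-t[0],uv[:,1]-t[1])-.032,[*cc],loss='soft_l1',f_scale=.001)
    P=lambda t:(p0+g*t[0]+g2*t[1]).round(4)
    print(name,n,'minenc',P(cc),round(rad,4),'outline',P(fit.x),round(fit.cost*1e6,1),'depth',P(f2.x),len(r),'top h',np.percentile(h,98).round(4))
# objects: white/dark near table cup & tall
for nm,u,v,hh in(('jar',425,204,.061),('cell',405,245,.060),('bottle',333,245,.213),('carton',316,222,.04)):
    w=T['W'][v-3:v+4,u-3:u+4].reshape(-1,3); print(nm,np.nanmedian(w,0).round(3),onplane('top',np.array([[u,v]]),up*hh,up).round(3))
E
```

```text
plane [ 0.6485 -0.1179  0.0669] [-0.561  0.122  0.819] tilt 35.01817765976447 yaw -12.311464753262133
corners [[0.622, 0.017, 0.028], [0.714, -0.011, 0.096], [0.665, -0.238, 0.096], [0.571, -0.222, 0.029]] 3265.0
edges [0.244 0.118 0.233 0.116]
table top minenc [ 0.4694 -0.349   0.066 ] 0.0356 outline [ 0.469  -0.3489  0.066 ] 35.9 depth [ 0.4701 -0.3488  0.066 ] 118 top h 0.0023
base top minenc [0.4475 0.1206 0.071 ] 0.0358 outline [0.448  0.1212 0.071 ] 46.6 depth [0.4485 0.1203 0.071 ] 125 top h 0.0032
rackL top minenc [ 0.6438 -0.0575  0.0839] 0.0366 outline [ 0.6438 -0.0564  0.0838] 56.1 depth [ 0.6422 -0.0556  0.0825] 125 top h 0.0022
rackR top minenc [ 0.6197 -0.1681  0.084 ] 0.0352 outline [ 0.6193 -0.1688  0.0838] 43.7 depth [ 0.6175 -0.1684  0.0825] 126 top h 0.0014
table side minenc [ 0.4684 -0.3655  0.066 ] 0.0484 outline [ 0.4686 -0.3604  0.066 ] 503.5 depth [ 0.47  -0.352  0.066] 188 top h 0.0005
base side minenc [0.4499 0.0869 0.071 ] 0.064 outline [0.4467 0.0939 0.071 ] 929.0 depth [0.4485 0.119  0.071 ] 108 top h -0.0007
rackL side minenc [ 0.6466 -0.0735  0.0883] 0.0526 outline [ 0.6425 -0.0752  0.0857] 453.2 depth [ 0.6405 -0.0567  0.0815] 125 top h -0.0009
rackR side minenc [ 0.6205 -0.1894  0.0877] 0.0491 outline [ 0.6191 -0.1898  0.0868] 388.0 depth [ 0.6159 -0.1701  0.0817] 132 top h -0.0007
jar [ 0.526 -0.378  0.062] [[ 0.526 -0.378  0.061]]
cell [ 0.416 -0.322  0.057] [[ 0.416 -0.322  0.06 ]]
bottle [ 0.408 -0.129  0.214] [[ 0.408 -0.129  0.213]]
carton [ 0.477 -0.085  0.042] [[ 0.476 -0.084  0.04 ]]
```

View pics/crop0.png

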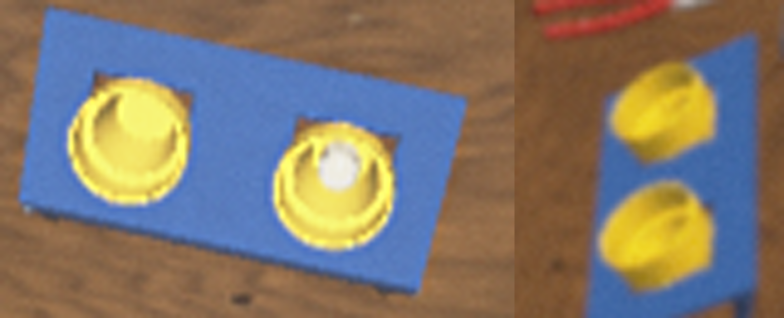

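Crop: the right-hand rack cup, (348,168), holds the cream knob, so it is cup_knob. The left one, (306,158), is empty and yellow, so it is cup_rack. The measured heights, tilt (35.0°), edges and pocket spacing all fit the description. The order will be table cup, rack cup, then knob cup.

```bash
cat > plan.py <<'E'
from h import *
from scipy.spatial.transform import Slerp
def down(yaw_y_deg):  # tool down, tool y axis at world yaw
    a=np.radians(yaw_y_deg); y=np.array([np.cos(a),np.sin(a),0]); z=np.array([0,0,-1.]); return R.from_matrix(np.c_[np.cross(y,z),y,z])
def axes(z,y):
    z=np.array(z,float);z/=np.linalg.norm(z);y=np.array(y,float);y-=z*(y@z);y/=np.linalg.norm(y);return R.from_matrix(np.c_[np.cross(y,z),y,z])
def plan(wps,start=None):
    s=get_state(); p,r=(s['tool_pos'],R.from_quat(s['eef_rot'])) if start is None else start
    print('t',round(s['clock'],2),'at',np.round(p,4),'open',round(s['opening']*88,1),'ff',round(s['finger_force'],1),'F',s['contact_force'].round(1),'q',s['q'].round(2))
    for P,Q in wps:
        P=np.array(P,float); Q=r if Q is None else Q
        if abs((r.inv()*Q).magnitude())>np.pi/2 : print('big turn')
        n=1
        while 1:
            k=np.arange(n+1)/n; pos=p+(P-p)*k[:,None]; rot=Slerp([0,1],R.concatenate([r,Q]))(k)
            d=[rot[i].inv().apply(pos[i+1]-pos[i])/.08 for i in range(n)]
            if np.abs(d).max()<=1: break
            n+=1
        for i in range(n):
            w=(rot[i].inv()*rot[i+1]).as_rotvec()/np.pi
            print('  d',np.round(d[i],3),'w',np.round(w,4),'rows',int(np.ceil(max(np.linalg.norm(d[i])*.08/.05,np.linalg.norm(w)*180/8.59))))
        print('  ->',P.round(4)); p,r=P,Q
E
python3 - <<'E'
from plan import *
plan([((.4695,-.3495,.20),down(-116.6))])
E
```

```text
t 0.1 at [ 0.2004 -0.5914  0.238 ] open 88.2 ff 0.0 F [-0.2 -0.3 -0.6] q [ 1.28  0.69 -0.19  1.57  0.16  0.9  -0.22]
  d [ 0.831 -0.357  0.095] w [-0.0001  0.      0.0504] rows 2
  d [ 0.765 -0.483  0.095] w [-0.0001  0.      0.0504] rows 2
  d [ 0.679 -0.598  0.095] w [-0.0001  0.      0.0504] rows 2
  d [ 0.576 -0.697  0.095] w [-0.0001  0.      0.0504] rows 2
  d [ 0.459 -0.779  0.095] w [-0.0001  0.      0.0504] rows 2
  -> [ 0.4695 -0.3495  0.2   ]
```

Call:
{"fn": "step_arm", "kwargs": {
  "motion": [
    {"dx": 0.42,"dy": -0.18,"dz": 0.05,"wz": 0.025,"claw": 88},
    {"dx": 0.83,"dy": -0.36,"dz": 0.1,"wz": 0.05,"claw": 88},
    {"dx": 0.83,"dy": -0.36,"dz": 0.1,"wz": 0.05,"claw": 88}
  ]
}}

```text
$.motion[0]: bad value
```

Call:
{"fn": "step_arm", "kwargs": {
  "motion": [
    {"dx": 0.77,"dy": -0.48,"dz": 0.1,"wz": 0.05,"claw": 88},
    {"dx": 0.77,"dy": -0.48,"dz": 0.1,"wz": 0.05,"claw": 88},
    {"dx": 0.77,"dy": -0.48,"dz": 0.1,"wz": 0.05,"claw": 88}
  ]
}}

```text
$.motion[0]: bad value
```

Call:
{"fn": "step_arm", "kwargs": {
  "motion": [
    {"dx": 0.68,"dy": -0.6,"dz": 0.1,"wz": 0.05,"claw": 88},
    {"dx": 0.68,"dy": -0.6,"dz": 0.1,"wz": 0.05,"claw": 88},
    {"dx": 0.68,"dy": -0.6,"dz": 0.1,"wz": 0.05,"claw": 88}
  ]
}}

```text
$.motion[0]: bad value
```

Call:
{"fn": "step_arm", "kwargs": {
  "motion": [
    {"dx": 0.58,"dy": -0.7,"dz": 0.1,"wz": 0.05,"claw": 88},
    {"dx": 0.58,"dy": -0.7,"dz": 0.1,"wz": 0.05,"claw": 88},
    {"dx": 0.58,"dy": -0.7,"dz": 0.1,"wz": 0.05,"claw": 88}
  ]
}}

```text
$.motion[0]: bad value
```

Call:
{"fn": "step_arm", "kwargs": {
  "motion": [
    {"dx": 0.46,"dy": -0.78,"dz": 0.1,"wz": 0.05,"claw": 88},
    {"dx": 0.46,"dy": -0.78,"dz": 0.1,"wz": 0.05,"claw": 88},
    {"dx": 0.46,"dy": -0.78,"dz": 0.1,"wz": 0.05,"claw": 88},
    {"dx": 0.46,"dy": -0.78,"dz": 0.1,"wz": 0.05,"claw": 88}
  ]
}}

```text
$.motion[0]: bad value
```

```bash
python3 - <<'E'
from plan import *
p,d,c=snap('wrist'); save('w1.png',p); np.savez('w1.npz',p=p,d=d,W=cloud(d,c))
W=cloud(d,c); m=cv2.inRange(cv2.cvtColor(p,cv2.COLOR_RGB2HSV),(20,110,80),(35,255,255))>0
w=W[m]; w=w[np.isfinite(w).all(1)]; r=w[(w[:,2]>.058)&(w[:,2]<.072)]
print(len(r)); 
if len(r)>50: print(cv2.minEnclosingCircle(r[:,:2].astype(np.float32)), np.percentile(r,[1,99],axis=0))
plan([((.4695,-.3495,.045),down(-116.6))])
E
```

```text
0
t 0.15 at [ 0.2005 -0.5915  0.2381] open 88.2 ff 0.0 F [ 0.1 -0.   0.2] q [ 1.28  0.69 -0.19  1.57  0.16  0.9  -0.22]
  d [ 0.831 -0.356  0.483] w [-0.0001  0.      0.0504] rows 2
  d [ 0.765 -0.483  0.483] w [-0.0001  0.      0.0504] rows 2
  d [ 0.679 -0.598  0.483] w [-0.0001  0.      0.0504] rows 2
  d [ 0.576 -0.697  0.483] w [-0.0001  0.      0.0504] rows 2
  d [ 0.459 -0.779  0.483] w [-0.0001  0.      0.0504] rows 2
  -> [ 0.4695 -0.3495  0.045 ]
```

View pics/w1.png

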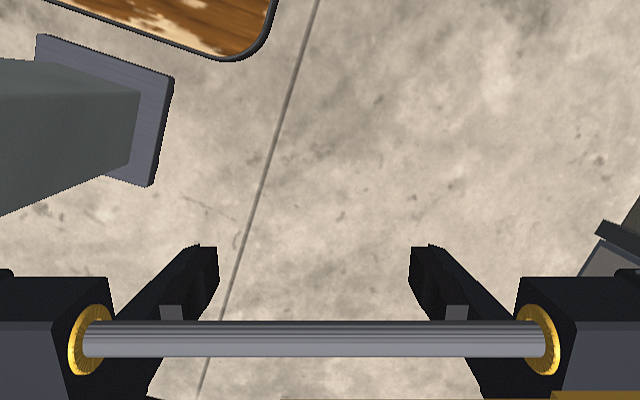

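The moves were refused, so the arm is still at its start; the wrist view shows the floor and the fingers. Each row probably needs all seven fields.

Call:
{"fn": "step_arm", "kwargs": {
  "motion": [
    {"dx": 0.83,"dy": -0.36,"dz": 0.1,"wx": 0,"wy": 0,"wz": 0.05,"claw": 88},
    {"dx": 0.83,"dy": -0.36,"dz": 0.1,"wx": 0,"wy": 0,"wz": 0.05,"claw": 88},
    {"dx": 0.83,"dy": -0.36,"dz": 0.1,"wx": 0,"wy": 0,"wz": 0.05,"claw": 88}
  ]
}}

```text
clock: 0.45
tool_pos: [0.2585, -0.5397, 0.2302]
eef_rot: [0.996, 0.088, 0.001, -0.002]
contact_force: [-0.2, -0.1, -0.8]
opening: 0.999
finger_force: 0.0
```

Call:
{"fn": "step_arm", "kwargs": {
  "motion": [
    {"dx": 0.77,"dy": -0.48,"dz": 0.1,"wx": 0,"wy": 0,"wz": 0.05,"claw": 88},
    {"dx": 0.77,"dy": -0.48,"dz": 0.1,"wx": 0,"wy": 0,"wz": 0.05,"claw": 88},
    {"dx": 0.77,"dy": -0.48,"dz": 0.1,"wx": 0,"wy": 0,"wz": 0.05,"claw": 88}
  ]
}}

```text
clock: 0.75
tool_pos: [0.3118, -0.4923, 0.2223]
eef_rot: [1.0, 0.009, 0.001, -0.001]
contact_force: [0.4, -0.0, 0.1]
opening: 1.0
finger_force: 0.0
```

Call:
{"fn": "step_arm", "kwargs": {
  "motion": [
    {"dx": 0.68,"dy": -0.6,"dz": 0.1,"wx": 0,"wy": 0,"wz": 0.05,"claw": 88},
    {"dx": 0.68,"dy": -0.6,"dz": 0.1,"wx": 0,"wy": 0,"wz": 0.05,"claw": 88},
    {"dx": 0.68,"dy": -0.6,"dz": 0.1,"wx": 0,"wy": 0,"wz": 0.05,"claw": 88}
  ]
}}

```text
clock: 1.05
tool_pos: [0.3648, -0.4444, 0.2144]
eef_rot: [0.998, -0.069, 0.0, -0.001]
contact_force: [-0.2, -0.2, -0.8]
opening: 0.994
finger_force: 0.0
```

Call:
{"fn": "step_arm", "kwargs": {
  "motion": [
    {"dx": 0.58,"dy": -0.7,"dz": 0.1,"wx": 0,"wy": 0,"wz": 0.05,"claw": 88},
    {"dx": 0.58,"dy": -0.7,"dz": 0.1,"wx": 0,"wy": 0,"wz": 0.05,"claw": 88},
    {"dx": 0.58,"dy": -0.7,"dz": 0.1,"wx": 0,"wy": 0,"wz": 0.05,"claw": 88}
  ]
}}

```text
clock: 1.35
tool_pos: [0.4182, -0.3962, 0.2064]
eef_rot: [0.989, -0.148, 0.0, -0.001]
contact_force: [0.7, 0.8, 0.3]
opening: 0.996
finger_force: 0.0
```

Call:
{"fn": "step_arm", "kwargs": {
  "motion": [
    {"dx": 0.46,"dy": -0.78,"dz": 0.1,"wx": 0,"wy": 0,"wz": 0.05,"claw": 88},
    {"dx": 0.46,"dy": -0.78,"dz": 0.1,"wx": 0,"wy": 0,"wz": 0.05,"claw": 88},
    {"dx": 0.46,"dy": -0.78,"dz": 0.1,"wx": 0,"wy": 0,"wz": 0.05,"claw": 88},
    {"dx": 0.46,"dy": -0.78,"dz": 0.1,"wx": 0,"wy": 0,"wz": 0.05,"claw": 88}
  ]
}}

```text
clock: 1.75
tool_pos: [0.4682, -0.3516, 0.1989]
eef_rot: [0.974, -0.228, -0.0, 0.001]
contact_force: [-0.5, 0.3, 0.1]
opening: 0.996
finger_force: 0.0
```

```bash
python3 - <<'E'
from plan import *
p,d,c=snap('wrist'); save('w2.png',p); W=cloud(d,c)
m=cv2.inRange(cv2.cvtColor(p,cv2.COLOR_RGB2HSV),(20,110,80),(35,255,255))>0
w=W[m]; w=w[np.isfinite(w).all(1)]; r=w[(w[:,2]>.058)&(w[:,2]<.072)]
print(len(r),np.round(c['extrinsics'],3).tolist()); 
if len(r)>50: print(cv2.minEnclosingCircle(r[:,:2].astype(np.float32)), np.percentile(r,[1,50,99],axis=0))
q=W[(W[:,:,2]>.054)&(W[:,:,2]<.065)&~m]; print(np.percentile(q,[1,99],axis=0).round(3))
plan([((.4695,-.3495,.045),down(-116.6))])
E
```

```text
2270 [[-0.444, -0.854, -0.272, 0.539], [-0.896, 0.424, 0.132, -0.385], [0.002, 0.302, -0.953, 0.345], [0.0, 0.0, 0.0, 1.0]]
((0.5429864525794983, -0.2666851580142975), 0.14361287653446198) [[ 0.43796136 -0.38109218  0.0581835 ]
 [ 0.5908119  -0.20238107  0.06494286]
 [ 0.65348598 -0.14286525  0.0715854 ]]
[[ 0.404 -0.4    0.054]
 [ 0.664 -0.136  0.065]]
t 1.8 at [ 0.4677 -0.3521  0.199 ] open 88.3 ff 0.0 F [ 0.2 -0.5 -0.1] q [ 0.51  0.69  0.09  1.74 -0.08  0.72 -1.39]
  d [ 0.003 -0.022  0.962] w [0.0004 0.0001 0.0004] rows 2
  d [ 0.003 -0.021  0.962] w [0.0004 0.0001 0.0004] rows 2
  -> [ 0.4695 -0.3495  0.045 ]
```

View pics/w2.png

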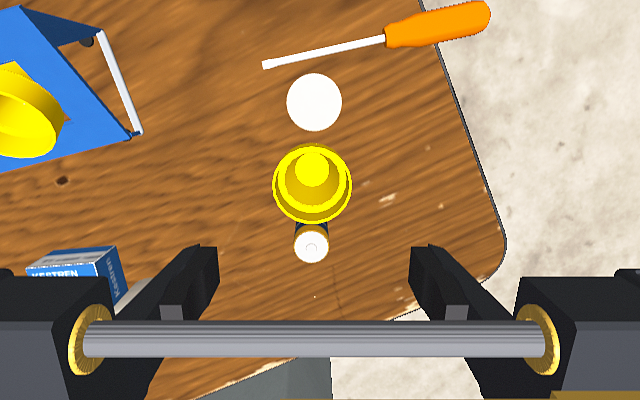

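The table cup sits at (312,183), with jar (314,102) and battery (311,246) in the same column and the fingers to either side. Refining its centre.

```bash
cat > cup.py <<'E'
from plan import *
from scipy.optimize import least_squares
def cup(xy,z,n=None,rad=.06,name='wrist',nrm=(0,0,1.)):
    """fit rim circle near xy; z = rim-centre guess (3d if nrm tilted)"""
    p,d,c=snap(name); 
    if n: save(n,p)
    W=cloud(d,c); m=cv2.inRange(cv2.cvtColor(p,cv2.COLOR_RGB2HSV),(20,110,80),(35,255,255))>0
    w=W[m]; w=w[np.isfinite(w).all(1)]; nrm=np.array(nrm)/np.linalg.norm(nrm); g0=np.array([xy[0],xy[1],z])
    r=w-g0; h=r@nrm; lat=r-h[:,None]*nrm; w=w[np.linalg.norm(lat,axis=1)<rad]; h=h[np.linalg.norm(lat,axis=1)<rad]
    top=np.percentile(h[abs(h)<.02],97); w=w[abs(h-top)<.004]
    a=np.cross(nrm,[0,1,0]); a/=np.linalg.norm(a); b=np.cross(nrm,a); uv=np.c_[(w-g0)@a,(w-g0)@b]
    f=least_squares(lambda t:np.hypot(uv[:,0]-t[0],uv[:,1]-t[1])-t[2],[0,0,.032],loss='soft_l1',f_scale=.0008)
    print('rim',(g0+a*f.x[0]+b*f.x[1]+nrm*top).round(4),'r',f.x[2].round(4),'n',len(w),'top',top.round(4)); return g0+a*f.x[0]+b*f.x[1]+nrm*top
E
python3 - <<'E'
from cup import *
P=cup((.4695,-.3495),.066)
plan([((P[0],P[1],.045),down(-116.6))])
E
```

```text
rim [ 0.4696 -0.3498  0.067 ] r 0.0313 n 827 top 0.001
t 1.85 at [ 0.4676 -0.352   0.199 ] open 88.1 ff 0.0 F [-0.1 -0.3  0. ] q [ 0.51  0.69  0.09  1.74 -0.08  0.72 -1.39]
  d [ 0.005 -0.02   0.962] w [0.0004 0.     0.0003] rows 2
  d [ 0.004 -0.019  0.963] w [0.0004 0.     0.0003] rows 2
  -> [ 0.4696 -0.3498  0.045 ]
```

Call:
{"fn": "step_arm", "kwargs": {
  "motion": [
    {"dx": 0.005,"dy": -0.02,"dz": 0.5,"wx": 0,"wy": 0,"wz": 0,"claw": 88},
    {"dx": 0.005,"dy": -0.02,"dz": 0.96,"wx": 0,"wy": 0,"wz": 0,"claw": 88},
    {"dx": 0.005,"dy": -0.03,"dz": 0.96,"wx": 0,"wy": 0,"wz": 0,"claw": 88}
  ]
}}

```text
clock: 2.15
tool_pos: [0.467, -0.3471, 0.1183]
eef_rot: [0.974, -0.229, -0.004, -0.001]
contact_force: [-1.1, 0.4, -0.0]
opening: 0.999
finger_force: 0.0
```

Call:
{"fn": "step_arm", "kwargs": {
  "motion": [
    {"dx": 0.005,"dy": -0.01,"dz": 0.5,"wx": 0,"wy": 0,"wz": 0,"claw": 88},
    {"dx": 0.005,"dy": -0.01,"dz": 0.97,"wx": 0,"wy": 0,"wz": 0,"claw": 88},
    {"dx": 0.005,"dy": -0.01,"dz": 0.97,"wx": 0,"wy": 0,"wz": 0,"claw": 88},
    {"dx": 0.005,"dy": -0.01,"dz": 0.97,"wx": 0,"wy": 0,"wz": 0,"claw": 88}
  ]
}}

```text
clock: 2.55
tool_pos: [0.4719, -0.3479, 0.0458]
eef_rot: [0.974, -0.228, 0.0, 0.001]
contact_force: [0.1, -0.5, 0.4]
opening: 0.997
finger_force: 0.0
```

Call:
{"fn": "step_arm", "kwargs": {
  "motion": [
    {"dx": 0,"dy": 0,"dz": 0,"wx": 0,"wy": 0,"wz": 0,"claw": 50},
    {"dx": 0,"dy": 0,"dz": 0,"wx": 0,"wy": 0,"wz": 0,"claw": 50},
    {"dx": 0,"dy": 0,"dz": 0,"wx": 0,"wy": 0,"wz": 0,"claw": 50},
    {"dx": 0,"dy": 0,"dz": 0,"wx": 0,"wy": 0,"wz": 0,"claw": 50},
    {"dx": 0,"dy": 0,"dz": 0,"wx": 0,"wy": 0,"wz": 0,"claw": 50},
    {"dx": 0,"dy": 0,"dz": 0,"wx": 0,"wy": 0,"wz": 0,"claw": 50}
  ],
  "force": 15
}}

```text
clock: 3.15
tool_pos: [0.473, -0.3475, 0.046]
eef_rot: [0.974, -0.227, 0.001, 0.001]
contact_force: [-0.6, -0.1, 8.3]
opening: 0.752
finger_force: 14.9
```

```bash
python3 - <<'E'
from cup import *
s=get_state();p=s['tool_pos']
plan([((p[0],p[1],.19),None),((.46,-.25,.21),None),((.448,.1205,.21),down(-71))])
E
```

```text
t 3.15 at [ 0.473  -0.3475  0.046 ] open 66.2 ff 14.9 F [-0.6 -0.1  8.3] q [ 0.53  0.92  0.05  1.82 -0.1   0.4  -1.38]
  d [ 0.003  0.001 -0.9  ] w [0. 0. 0.] rows 2
  d [ 0.003  0.001 -0.9  ] w [0. 0. 0.] rows 2
  -> [ 0.473  -0.3475  0.19  ]
  d [-0.342 -0.51  -0.126] w [0. 0. 0.] rows 2
  d [-0.342 -0.51  -0.126] w [0. 0. 0.] rows 2
  -> [ 0.46 -0.25  0.21]
  d [-0.437 -0.817 -0.002] w [ 0.0001 -0.0002 -0.0503] rows 2
  d [-0.303 -0.876 -0.002] w [ 0.0001 -0.0002 -0.0503] rows 2
  d [-0.161 -0.913 -0.001] w [ 0.0001 -0.0002 -0.0503] rows 2
  d [-0.016 -0.927 -0.001] w [ 0.0001 -0.0002 -0.0503] rows 2
  d [ 0.13  -0.918 -0.   ] w [ 0.0001 -0.0002 -0.0503] rows 2
  -> [0.448  0.1205 0.21  ]
```

```bash
python3 - <<'E'
from cup import *
s=get_state();p=s['tool_pos']
plan([((p[0],p[1],.19),None),((.47,-.29,.29),None),((.448,.1205,.29),down(-71)),((.448,.1205,.16),None)])
E
```

```text
t 3.15 at [ 0.473  -0.3475  0.046 ] open 66.2 ff 14.9 F [-0.6 -0.1  8.3] q [ 0.53  0.92  0.05  1.82 -0.1   0.4  -1.38]
  d [ 0.003  0.001 -0.9  ] w [0. 0. 0.] rows 2
  d [ 0.003  0.001 -0.9  ] w [0. 0. 0.] rows 2
  -> [ 0.473  -0.3475  0.19  ]
  d [-0.174 -0.314 -0.626] w [0. 0. 0.] rows 2
  d [-0.174 -0.314 -0.626] w [0. 0. 0.] rows 2
  -> [ 0.47 -0.29  0.29]
  d [-0.42  -0.746 -0.002] w [ 0.0001 -0.0001 -0.0419] rows 2
  d [-0.318 -0.795 -0.002] w [ 0.0001 -0.0001 -0.0419] rows 2
  d [-0.211 -0.83  -0.001] w [ 0.0001 -0.0001 -0.0419] rows 2
  d [-0.1   -0.851 -0.001] w [ 0.0001 -0.0001 -0.0419] rows 2
  d [ 0.012 -0.856 -0.   ] w [ 0.0001 -0.0001 -0.0419] rows 2
  d [ 0.125 -0.847 -0.   ] w [ 0.0001 -0.0001 -0.0419] rows 2
  -> [0.448  0.1205 0.29  ]
  d [0.    0.    0.812] w [0. 0. 0.] rows 2
  d [0.    0.    0.812] w [0. 0. 0.] rows 2
  -> [0.448  0.1205 0.16  ]
```

Call:
{"fn": "step_arm", "kwargs": {
  "motion": [
    {"dx": 0,"dy": 0,"dz": -0.2,"wx": 0,"wy": 0,"wz": 0,"claw": 50},
    {"dx": 0,"dy": 0,"dz": -0.6,"wx": 0,"wy": 0,"wz": 0,"claw": 50},
    {"dx": 0,"dy": 0,"dz": -0.95,"wx": 0,"wy": 0,"wz": 0,"claw": 50},
    {"dx": 0,"dy": 0,"dz": -0.95,"wx": 0,"wy": 0,"wz": 0,"claw": 50}
  ]
}}

```text
clock: 3.55
tool_pos: [0.4743, -0.3481, 0.1248]
eef_rot: [0.974, -0.227, 0.004, 0.001]
contact_force: [1.2, -0.7, -0.4]
opening: 0.75
finger_force: 15.0
```

Call:
{"fn": "step_arm", "kwargs": {
  "motion": [
    {"dx": 0,"dy": 0,"dz": -0.5,"wx": 0,"wy": 0,"wz": 0,"claw": 50},
    {"dx": 0,"dy": 0,"dz": -0.9,"wx": 0,"wy": 0,"wz": 0,"claw": 50},
    {"dx": 0,"dy": 0,"dz": -0.9,"wx": 0,"wy": 0,"wz": 0,"claw": 50}
  ]
}}

```text
clock: 3.85
tool_pos: [0.4741, -0.348, 0.1963]
eef_rot: [0.974, -0.227, 0.004, 0.001]
contact_force: [-0.2, 0.4, -0.3]
opening: 0.751
finger_force: 15.0
```

Call:
{"fn": "step_arm", "kwargs": {
  "motion": [
    {"dx": -0.35,"dy": -0.6,"dz": -1,"wx": 0,"wy": 0,"wz": 0,"claw": 50},
    {"dx": -0.35,"dy": -0.6,"dz": -1,"wx": 0,"wy": 0,"wz": 0,"claw": 50},
    {"dx": -0.35,"dy": -0.6,"dz": -1,"wx": 0,"wy": 0,"wz": 0,"claw": 50}
  ]
}}

```text
clock: 4.15
tool_pos: [0.4708, -0.2879, 0.2758]
eef_rot: [0.974, -0.225, 0.003, -0.001]
contact_force: [0.4, -0.3, -0.8]
opening: 0.753
finger_force: 15.0
```

Call:
{"fn": "step_arm", "kwargs": {
  "motion": [
    {"dx": -0.42,"dy": -0.75,"dz": -0.2,"wx": 0,"wy": 0,"wz": -0.042,"claw": 50},
    {"dx": -0.42,"dy": -0.75,"dz": -0.2,"wx": 0,"wy": 0,"wz": -0.042,"claw": 50},
    {"dx": -0.42,"dy": -0.75,"dz": -0.2,"wx": 0,"wy": 0,"wz": -0.042,"claw": 50}
  ]
}}

```text
clock: 4.45
tool_pos: [0.4645, -0.2189, 0.2876]
eef_rot: [0.987, -0.16, -0.001, -0.001]
contact_force: [0.8, 0.5, -0.5]
opening: 0.752
finger_force: 15.0
```

Call:
{"fn": "step_arm", "kwargs": {
  "motion": [
    {"dx": -0.32,"dy": -0.8,"dz": 0,"wx": 0,"wy": 0,"wz": -0.042,"claw": 50},
    {"dx": -0.32,"dy": -0.8,"dz": 0,"wx": 0,"wy": 0,"wz": -0.042,"claw": 50},
    {"dx": -0.32,"dy": -0.8,"dz": 0,"wx": 0,"wy": 0,"wz": -0.042,"claw": 50}
  ]
}}

```text
clock: 4.75
tool_pos: [0.4605, -0.1516, 0.2871]
eef_rot: [0.995, -0.095, -0.001, -0.001]
contact_force: [0.1, 0.6, 0.2]
opening: 0.75
finger_force: 15.0
```

Call:
{"fn": "step_arm", "kwargs": {
  "motion": [
    {"dx": -0.21,"dy": -0.83,"dz": 0,"wx": 0,"wy": 0,"wz": -0.042,"claw": 50},
    {"dx": -0.21,"dy": -0.83,"dz": 0,"wx": 0,"wy": 0,"wz": -0.042,"claw": 50},
    {"dx": -0.21,"dy": -0.83,"dz": 0,"wx": 0,"wy": 0,"wz": -0.042,"claw": 50}
  ]
}}

```text
clock: 5.05
tool_pos: [0.4573, -0.0843, 0.2875]
eef_rot: [1.0, -0.03, -0.001, -0.0]
contact_force: [0.4, -0.4, -0.7]
opening: 0.749
finger_force: 15.0
```

Call:
{"fn": "step_arm", "kwargs": {
  "motion": [
    {"dx": -0.1,"dy": -0.85,"dz": 0,"wx": 0,"wy": 0,"wz": -0.042,"claw": 50},
    {"dx": -0.1,"dy": -0.85,"dz": 0,"wx": 0,"wy": 0,"wz": -0.042,"claw": 50},
    {"dx": -0.1,"dy": -0.85,"dz": 0,"wx": 0,"wy": 0,"wz": -0.042,"claw": 50}
  ]
}}

```text
clock: 5.35
tool_pos: [0.4541, -0.0165, 0.2878]
eef_rot: [0.999, 0.035, -0.0, 0.0]
contact_force: [-0.1, 0.0, -0.2]
opening: 0.753
finger_force: 15.0
```

```bash
python3 - <<'E'
from cup import *
plan([((.448,.1205,.28),down(-71)),((.448,.1205,.16),None)])
E
```

```text
t 5.35 at [ 0.4541 -0.0165  0.2878] open 66.3 ff 15.0 F [-0.1  0.  -0.2] q [-0.03  0.4  -0.04  2.    0.03  0.75 -1.59]
  d [ 0.022 -0.857  0.049] w [-0.      0.     -0.0415] rows 2
  d [ 0.134 -0.847  0.049] w [-0.      0.     -0.0415] rows 2
  -> [0.448  0.1205 0.28  ]
  d [0.   0.   0.75] w [0. 0. 0.] rows 2
  d [0.   0.   0.75] w [0. 0. 0.] rows 2
  -> [0.448  0.1205 0.16  ]
```

Call:
{"fn": "step_arm", "kwargs": {
  "motion": [
    {"dx": 0.02,"dy": -0.86,"dz": 0.05,"wx": 0,"wy": 0,"wz": -0.042,"claw": 50},
    {"dx": 0.02,"dy": -0.86,"dz": 0.05,"wx": 0,"wy": 0,"wz": -0.042,"claw": 50},
    {"dx": 0.02,"dy": -0.86,"dz": 0.05,"wx": 0,"wy": 0,"wz": -0.042,"claw": 50}
  ]
}}

```text
clock: 5.65
tool_pos: [0.4512, 0.0519, 0.2838]
eef_rot: [0.995, 0.101, -0.0, 0.0]
contact_force: [0.1, 0.3, 0.4]
opening: 0.751
finger_force: 15.0
```

Call:
{"fn": "step_arm", "kwargs": {
  "motion": [
    {"dx": 0.14,"dy": -0.85,"dz": 0.05,"wx": 0,"wy": 0,"wz": -0.042,"claw": 50},
    {"dx": 0.14,"dy": -0.85,"dz": 0.05,"wx": 0,"wy": 0,"wz": -0.042,"claw": 50},
    {"dx": 0.14,"dy": -0.85,"dz": 0.05,"wx": 0,"wy": 0,"wz": -0.042,"claw": 50},
    {"dx": 0.14,"dy": -0.85,"dz": 0.05,"wx": 0,"wy": 0,"wz": -0.042,"claw": 50}
  ]
}}

```text
clock: 6.05
tool_pos: [0.4487, 0.1176, 0.28]
eef_rot: [0.987, 0.164, -0.0, 0.001]
contact_force: [1.1, -0.5, -0.5]
opening: 0.756
finger_force: 15.0
```

Call:
{"fn": "step_arm", "kwargs": {
  "motion": [
    {"dx": 0,"dy": 0,"dz": 0.5,"wx": 0,"wy": 0,"wz": 0,"claw": 50},
    {"dx": 0,"dy": 0,"dz": 0.75,"wx": 0,"wy": 0,"wz": 0,"claw": 50},
    {"dx": 0,"dy": 0,"dz": 0.75,"wx": 0,"wy": 0,"wz": 0,"claw": 50},
    {"dx": 0,"dy": 0,"dz": 0.75,"wx": 0,"wy": 0,"wz": 0,"claw": 50}
  ]
}}

```text
clock: 6.45
tool_pos: [0.4484, 0.1187, 0.2205]
eef_rot: [0.986, 0.164, -0.0, 0.001]
contact_force: [-0.6, -0.0, -0.1]
opening: 0.754
finger_force: 15.0
```

```bash
python3 - <<'E'
from cup import *
p,d,c=snap('wrist'); ps,ds,cs=snap('side')
save('w3.png',np.vstack([cv2.resize(p,None,fx=.75,fy=.75),cv2.resize(ps[110:210,200:360],(480,300))]))
cup((.448,.1205),.071); cup((.448,.1205),.071,name='side')
z=get_state()['tool_pos']; cup((z[0],z[1]),z[2]+.02,name='wrist'); cup((z[0],z[1]),z[2]+.02,name='side')
plan([((.450,.121,.16),down(-71)),((.450,.121,.075),None)])
E
```

```text
rim [0.4478 0.1219 0.072 ] r 0.0313 n 519 top 0.001
rim [0.4486 0.1187 0.0707] r 0.0314 n 44 top -0.0003
rim [0.4475 0.1211 0.2424] r 0.0312 n 2269 top 0.0011
rim [0.4484 0.1186 0.2422] r 0.0324 n 27 top 0.0008
t 6.75 at [0.4483 0.1208 0.2211] open 66.0 ff 15.0 F [ 0.1 -0.1 -0.7] q [-0.29  0.51 -0.11  2.06  0.1   0.57 -1.71]
  d [0.019 0.004 0.764] w [ 0.0001 -0.0005  0.0004] rows 2
  -> [0.45  0.121 0.16 ]
  d [0.    0.    0.531] w [0. 0. 0.] rows 1
  d [0.    0.    0.531] w [0. 0. 0.] rows 1
  -> [0.45  0.121 0.075]
```

View pics/w3.png

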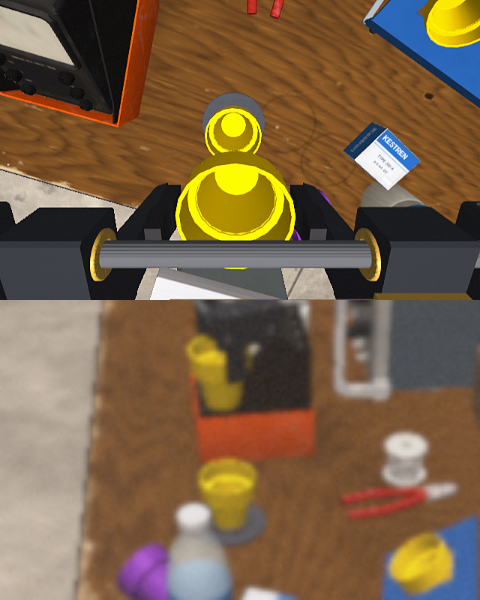

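Wrist view: the held cup sits upright between the fingers at (237,210) and the base cup on the dark stand is at (233,132). They line up to about 1 mm, so I'll lower it in steps.

Call:
{"fn": "step_arm", "kwargs": {
  "motion": [
    {"dx": 0.005,"dy": -0.01,"dz": 0.4,"wx": 0,"wy": 0,"wz": 0,"claw": 50},
    {"dx": 0.005,"dy": -0.01,"dz": 0.8,"wx": 0,"wy": 0,"wz": 0,"claw": 50},
    {"dx": 0.005,"dy": -0.01,"dz": 1,"wx": 0,"wy": 0,"wz": 0,"claw": 50},
    {"dx": 0.005,"dy": -0.01,"dz": 1,"wx": 0,"wy": 0,"wz": 0,"claw": 50},
    {"dx": 0.005,"dy": -0.01,"dz": 1,"wx": 0,"wy": 0,"wz": 0,"claw": 50}
  ]
}}

```text
clock: 7.25
tool_pos: [0.4483, 0.1219, 0.1408]
eef_rot: [0.986, 0.166, 0.0, 0.0]
contact_force: [-0.5, 0.1, -0.4]
opening: 0.752
finger_force: 15.0
```

Call:
{"fn": "step_arm", "kwargs": {
  "motion": [
    {"dx": 0,"dy": 0,"dz": 0.2,"wx": 0,"wy": 0,"wz": 0,"claw": 50},
    {"dx": 0,"dy": 0,"dz": 0.4,"wx": 0,"wy": 0,"wz": 0,"claw": 50},
    {"dx": 0,"dy": 0,"dz": 0.55,"wx": 0,"wy": 0,"wz": 0,"claw": 50},
    {"dx": 0,"dy": 0,"dz": 0.55,"wx": 0,"wy": 0,"wz": 0,"claw": 50},
    {"dx": 0,"dy": 0,"dz": 0.55,"wx": 0,"wy": 0,"wz": 0,"claw": 50}
  ]
}}

```text
clock: 7.75
tool_pos: [0.4487, 0.1219, 0.0973]
eef_rot: [0.986, 0.166, 0.001, -0.0]
contact_force: [0.3, 0.2, -0.0]
opening: 0.749
finger_force: 15.0
```

```bash
python3 - <<'E'
from cup import *
plan([((.4486,.1216,.0737),down(-71))])
E
```

```text
t 7.75 at [0.4487 0.1219 0.0973] open 65.9 ff 15.0 F [ 0.3  0.2 -0. ] q [-0.33  0.75 -0.05  2.16  0.15  0.23 -1.76]
  d [-0.002  0.004  0.295] w [ 0.     -0.0006  0.0005] rows 1
  -> [0.4486 0.1216 0.0737]
```

Call:
{"fn": "step_arm", "kwargs": {
  "motion": [
    {"dx": 0,"dy": 0,"dz": 0.1,"wx": 0,"wy": 0,"wz": 0,"claw": 50},
    {"dx": 0,"dy": 0,"dz": 0.2,"wx": 0,"wy": 0,"wz": 0,"claw": 50},
    {"dx": 0,"dy": 0,"dz": 0.28,"wx": 0,"wy": 0,"wz": 0,"claw": 50},
    {"dx": 0,"dy": 0,"dz": 0.31,"wx": 0,"wy": 0,"wz": 0,"claw": 50},
    {"dx": 0,"dy": 0,"dz": 0.31,"wx": 0,"wy": 0,"wz": 0,"claw": 50}
  ]
}}

```text
clock: 8.25
tool_pos: [0.4485, 0.1216, 0.0719]
eef_rot: [0.986, 0.166, 0.001, 0.0]
contact_force: [-0.2, -1.0, 8.3]
opening: 0.753
finger_force: 15.0
```

Call:
{"fn": "step_arm", "kwargs": {
  "motion": [
    {"dx": 0,"dy": 0,"dz": 0,"wx": 0,"wy": 0,"wz": 0,"claw": 88},
    {"dx": 0,"dy": 0,"dz": -0.02,"wx": 0,"wy": 0,"wz": 0,"claw": 88},
    {"dx": 0,"dy": 0,"dz": -0.02,"wx": 0,"wy": 0,"wz": 0,"claw": 88},
    {"dx": 0,"dy": 0,"dz": -0.02,"wx": 0,"wy": 0,"wz": 0,"claw": 88},
    {"dx": 0,"dy": 0,"dz": -0.02,"wx": 0,"wy": 0,"wz": 0,"claw": 88}
  ]
}}

```text
clock: 8.75
tool_pos: [0.4479, 0.1217, 0.0729]
eef_rot: [0.986, 0.166, -0.0, 0.0]
contact_force: [-1.1, 0.6, -0.2]
opening: 1.002
finger_force: 0.0
```

Call:
{"fn": "step_arm", "kwargs": {
  "motion": [
    {"dx": 0,"dy": 0,"dz": -0.4,"wx": 0,"wy": 0,"wz": 0,"claw": 88},
    {"dx": 0,"dy": 0,"dz": -1,"wx": 0,"wy": 0,"wz": 0,"claw": 88},
    {"dx": 0,"dy": 0,"dz": -1,"wx": 0,"wy": 0,"wz": 0,"claw": 88},
    {"dx": 0,"dy": 0,"dz": -1,"wx": 0,"wy": 0,"wz": 0,"claw": 88}
  ]
}}

```text
clock: 9.15
tool_pos: [0.4485, 0.1218, 0.1539]
eef_rot: [0.986, 0.166, 0.001, -0.0]
contact_force: [0.1, -0.4, -1.0]
opening: 0.994
finger_force: 0.0
```

```bash
python3 - <<'E'
from cup import *
cup((.448,.1205),.095)
n=np.array([-.5608,.1223,.819]); Q=axes(-n,[-.213,-.977,0]); P=np.array([.642,-.0555,.082])
plan([(P+n*.10,Q)])
E
```

```text
rim [0.447  0.122  0.0958] r 0.0313 n 1498 top 0.0008
t 9.2 at [0.4477 0.1216 0.1529] open 87.5 ff 0.0 F [-0.6 -1.  -0.2] q [-0.31  0.64 -0.09  2.13  0.14  0.38 -1.74]
  d [ 0.32   0.837 -0.046] w [-0.0177  0.0632  0.0563] rows 2
  d [0.459 0.767 0.077] w [-0.0177  0.0632  0.0563] rows 2
  d [0.557 0.668 0.219] w [-0.0177  0.0632  0.0563] rows 2
  -> [ 0.5859 -0.0433  0.1639]
```

Nested home: the rim is at 0.095. On to the empty rack cup.

Call:
{"fn": "step_arm", "kwargs": {
  "motion": [
    {"dx": 0.32,"dy": 0.84,"dz": -0.1,"wx": -0.018,"wy": 0.063,"wz": 0.056,"claw": 88},
    {"dx": 0.32,"dy": 0.84,"dz": -0.1,"wx": -0.018,"wy": 0.063,"wz": 0.056,"claw": 88},
    {"dx": 0.32,"dy": 0.84,"dz": -0.1,"wx": -0.018,"wy": 0.063,"wz": 0.056,"claw": 88}
  ]
}}

```text
clock: 9.5
tool_pos: [0.4919, 0.0635, 0.1597]
eef_rot: [0.992, 0.076, 0.1, 0.013]
contact_force: [-1.0, -0.2, -0.3]
opening: 0.998
finger_force: 0.0
```

Call:
{"fn": "step_arm", "kwargs": {
  "motion": [
    {"dx": 0.46,"dy": 0.77,"dz": 0.08,"wx": -0.018,"wy": 0.063,"wz": 0.056,"claw": 88},
    {"dx": 0.46,"dy": 0.77,"dz": 0.08,"wx": -0.018,"wy": 0.063,"wz": 0.056,"claw": 88},
    {"dx": 0.46,"dy": 0.77,"dz": 0.08,"wx": -0.018,"wy": 0.063,"wz": 0.056,"claw": 88}
  ]
}}

```text
clock: 9.8
tool_pos: [0.5412, 0.0235, 0.177]
eef_rot: [0.987, 0.017, 0.157, 0.025]
contact_force: [0.9, 0.5, 0.1]
opening: 0.997
finger_force: 0.0
```

Call:
{"fn": "step_arm", "kwargs": {
  "motion": [
    {"dx": 0.56,"dy": 0.67,"dz": 0.22,"wx": -0.018,"wy": 0.063,"wz": 0.056,"claw": 88},
    {"dx": 0.56,"dy": 0.67,"dz": 0.22,"wx": -0.018,"wy": 0.063,"wz": 0.056,"claw": 88},
    {"dx": 0.56,"dy": 0.67,"dz": 0.22,"wx": -0.018,"wy": 0.063,"wz": 0.056,"claw": 88},
    {"dx": 0.56,"dy": 0.67,"dz": 0.22,"wx": -0.018,"wy": 0.063,"wz": 0.056,"claw": 88},
    {"dx": 0.56,"dy": 0.67,"dz": 0.22,"wx": -0.018,"wy": 0.063,"wz": 0.056,"claw": 88}
  ]
}}

```text
clock: 10.3
tool_pos: [0.6127, -0.0253, 0.2124]
eef_rot: [0.972, -0.073, 0.222, 0.039]
contact_force: [-0.7, 0.7, -0.9]
opening: 0.998
finger_force: 0.0
```

```bash
python3 - <<'E'
from cup import *
n=np.array([-.5608,.1223,.819])
A=cup((.642,-.0555),.082,nrm=n); B=cup((.617,-.1685),.082,nrm=n)
Q=axes(-n,[-.213,-.977,0])
plan([(A+n*.03,Q),(A-n*.0205,Q)])
E
```

```text
rim [ 0.6402 -0.0545  0.0815] r 0.0314 n 834 top 0.0007
rim [ 0.6158 -0.1673  0.0813] r 0.0314 n 838 top 0.0002
t 10.4 at [ 0.613  -0.0258  0.2129] open 87.7 ff 0.0 F [-0.2 -0.4 -0.2] q [-0.25  0.61  0.21  2.08  0.84  0.04 -2.65]
  d [-0.215  0.115  0.644] w [0.0016 0.0249 0.0107] rows 2
  d [-0.261  0.126  0.625] w [0.0016 0.0249 0.0107] rows 2
  -> [ 0.6234 -0.0508  0.106 ]
  d [-0.     0.     0.631] w [0. 0. 0.] rows 2
  -> [ 0.6517 -0.057   0.0647]
```

Joints 6 and 7 hit their limits with the full 35° lean. The fingers close along the rack's y axis, so I can grip with the tool leaning only 15°. The tool then leans 20° inward when the cup is upright, which is the easy direction for the wrist.

```bash
cat >> cup.py <<'E'
N=np.array([-.5608,.1223,.819]); A=np.array([.6410,-.0548,.0815]); B=np.array([.6163,-.1677,.0815])
def lean(a,yaw=0): # outward lean in rack plane, then yaw about world z (deg)
    a=np.radians(a); q=axes([np.sin(a)*.977,-np.sin(a)*.213,-np.cos(a)],[-.213,-.977,0]); return R.from_euler('z',yaw,degrees=True)*q
def grasp(rim,q,back=.0005): return rim-N*back+q.apply([0,0,.019])
E
python3 - <<'E'
from cup import *
Q=lean(15); G=grasp(A,Q); print(G)
plan([(G+N*.06,Q)])
E
```

```text
[ 0.64608487 -0.05590859  0.06273785]
t 10.4 at [ 0.613  -0.0258  0.2129] open 87.7 ff 0.0 F [-0.2 -0.4 -0.2] q [-0.25  0.61  0.21  2.08  0.84  0.04 -2.65]
  d [-0.262  0.114  0.581] w [ 0.0034 -0.0307  0.0103] rows 2
  d [-0.201  0.128  0.602] w [ 0.0034 -0.0307  0.0103] rows 2
  -> [ 0.6124 -0.0486  0.1119]
```

Call:
{"fn": "step_arm", "kwargs": {
  "motion": [
    {"dx": -0.26,"dy": 0.11,"dz": 0.58,"wx": 0,"wy": -0.06,"wz": 0.01,"claw": 88},
    {"dx": -0.26,"dy": 0.11,"dz": 0.58,"wx": 0,"wy": -0.06,"wz": 0.01,"claw": 88},
    {"dx": -0.26,"dy": 0.11,"dz": 0.58,"wx": 0,"wy": -0.06,"wz": 0.01,"claw": 88},
    {"dx": -0.26,"dy": 0.11,"dz": 0.58,"wx": 0,"wy": -0.06,"wz": 0.01,"claw": 88}
  ]
}}

```text
clock: 10.8
tool_pos: [0.6139, -0.0392, 0.1634]
eef_rot: [0.986, -0.094, 0.132, 0.028]
contact_force: [-0.2, 0.1, -0.1]
opening: 1.0
finger_force: 0.0
```

```bash
python3 - <<'E'
from cup import *
Q=lean(15); G=grasp(A,Q)
plan([(G+N*.06,Q),(G,Q)])
E
```

```text
t 10.8 at [ 0.6139 -0.0392  0.1634] open 88.0 ff 0.0 F [-0.2  0.1 -0.1] q [ 0.07  0.7  -0.21  1.93  0.75  0.35 -2.53]
  d [-0.168  0.099  0.625] w [ 0.0079 -0.0027  0.0086] rows 2
  -> [ 0.6124 -0.0486  0.1119]
  d [0.257 0.    0.705] w [0. 0. 0.] rows 2
  -> [ 0.6461 -0.0559  0.0627]
```

Call:
{"fn": "step_arm", "kwargs": {
  "motion": [
    {"dx": -0.17,"dy": 0.1,"dz": 0.62,"wx": 0.008,"wy": -0.003,"wz": 0.008,"claw": 88},
    {"dx": -0.17,"dy": 0.1,"dz": 0.62,"wx": 0.008,"wy": -0.003,"wz": 0.008,"claw": 88},
    {"dx": -0.17,"dy": 0.1,"dz": 0.62,"wx": 0.008,"wy": -0.003,"wz": 0.008,"claw": 88},
    {"dx": -0.17,"dy": 0.1,"dz": 0.62,"wx": 0.008,"wy": -0.003,"wz": 0.008,"claw": 88}
  ]
}}

```text
clock: 11.2
tool_pos: [0.6133, -0.0459, 0.1146]
eef_rot: [0.986, -0.103, 0.13, 0.014]
contact_force: [0.3, 0.2, 0.0]
opening: 0.999
finger_force: 0.0
```

```bash
python3 - <<'E'
from cup import *
a=cup(A[:2],A[2],nrm=N)
Q=lean(15); plan([(grasp(A,Q),Q)])
E
```

```text
rim [ 0.6403 -0.0547  0.0814] r 0.0313 n 1999 top 0.0003
t 11.25 at [ 0.6137 -0.0459  0.1149] open 87.7 ff 0.0 F [ 0.4 -0.6 -0.6] q [ 0.04  0.78 -0.12  1.96  0.8   0.21 -2.58]
  d [0.238 0.038 0.739] w [-0.0005 -0.0006  0.0019] rows 2
  -> [ 0.6461 -0.0559  0.0627]
```

Call:
{"fn": "step_arm", "kwargs": {
  "motion": [
    {"dx": 0.08,"dy": 0.03,"dz": 0.25,"wx": 0,"wy": 0,"wz": 0.002,"claw": 88},
    {"dx": 0.16,"dy": 0.035,"dz": 0.5,"wx": 0,"wy": 0,"wz": 0.002,"claw": 88},
    {"dx": 0.235,"dy": 0.038,"dz": 0.73,"wx": 0,"wy": 0,"wz": 0.002,"claw": 88},
    {"dx": 0.235,"dy": 0.038,"dz": 0.73,"wx": 0,"wy": 0,"wz": 0.002,"claw": 88},
    {"dx": 0.235,"dy": 0.038,"dz": 0.73,"wx": 0,"wy": 0,"wz": 0.002,"claw": 88}
  ]
}}

```text
clock: 11.75
tool_pos: [0.6448, -0.0569, 0.0624]
eef_rot: [0.986, -0.107, 0.13, 0.013]
contact_force: [-0.0, -0.2, -0.3]
opening: 0.998
finger_force: 0.0
```

```bash
python3 - <<'E'
from cup import *
Q=lean(15); plan([(grasp(A,Q),Q)])
E
```

```text
t 11.75 at [ 0.6448 -0.0569  0.0624] open 87.9 ff 0.0 F [-0.  -0.2 -0.3] q [ 0.03  0.89 -0.08  1.88  0.81  0.16 -2.59]
  d [ 0.014 -0.015 -0.001] w [-0.0004  0.0001 -0.0007] rows 1
  -> [ 0.6461 -0.0559  0.0627]
```

Call:
{"fn": "step_arm", "kwargs": {
  "motion": [
    {"dx": 0.014,"dy": -0.015,"dz": 0,"wx": 0,"wy": 0,"wz": 0,"claw": 50},
    {"dx": 0.014,"dy": -0.015,"dz": 0,"wx": 0,"wy": 0,"wz": 0,"claw": 50},
    {"dx": 0.014,"dy": -0.015,"dz": 0,"wx": 0,"wy": 0,"wz": 0,"claw": 50},
    {"dx": 0.014,"dy": -0.015,"dz": 0,"wx": 0,"wy": 0,"wz": 0,"claw": 50},
    {"dx": 0.014,"dy": -0.015,"dz": 0,"wx": 0,"wy": 0,"wz": 0,"claw": 50},
    {"dx": 0.014,"dy": -0.015,"dz": 0,"wx": 0,"wy": 0,"wz": 0,"claw": 50}
  ],
  "force": 25
}}

```text
clock: 12.35
tool_pos: [0.6458, -0.0563, 0.0621]
eef_rot: [0.986, -0.107, 0.129, 0.013]
contact_force: [-1.6, 0.0, 6.1]
opening: 0.746
finger_force: 25.0
```

```bash
python3 - <<'E'
from cup import *
s=get_state();p=s['tool_pos'];q=R.from_quat(s['eef_rot'])
plan([(p+N*.06,q),(p+N*.06+[-.03,.03,.06],lean(-20)),((.445,.10,.23),lean(-20,30))])
E
```

```text
t 12.35 at [ 0.6458 -0.0563  0.0621] open 65.7 ff 25.0 F [-1.6  0.   6.1] q [ 0.03  0.89 -0.08  1.88  0.81  0.17 -2.59]
  d [-0.257  0.    -0.704] w [0. 0. 0.] rows 2
  -> [ 0.6122 -0.049   0.1112]
  d [-0.238 -0.287 -0.839] w [-0.0005 -0.1941 -0.0007] rows 5
  -> [ 0.5822 -0.019   0.1712]
  d [-0.708 -0.363 -0.003] w [-0.019   0.     -0.0522] rows 2
  d [-0.639 -0.473 -0.028] w [-0.019   0.     -0.0522] rows 2
  d [-0.554 -0.568 -0.059] w [-0.019  -0.     -0.0522] rows 2
  -> [0.445 0.1   0.23 ]
```

Call:
{"fn": "step_arm", "kwargs": {
  "motion": [
    {"dx": -0.06,"dy": 0,"dz": -0.17,"wx": 0,"wy": 0,"wz": 0,"claw": 50},
    {"dx": -0.13,"dy": 0,"dz": -0.35,"wx": 0,"wy": 0,"wz": 0,"claw": 50},
    {"dx": -0.19,"dy": 0,"dz": -0.53,"wx": 0,"wy": 0,"wz": 0,"claw": 50},
    {"dx": -0.26,"dy": 0,"dz": -0.7,"wx": 0,"wy": 0,"wz": 0,"claw": 50},
    {"dx": -0.26,"dy": 0,"dz": -0.7,"wx": 0,"wy": 0,"wz": 0,"claw": 50}
  ]
}}

```text
clock: 12.85
tool_pos: [0.6113, -0.0488, 0.1121]
eef_rot: [0.986, -0.107, 0.13, 0.013]
contact_force: [0.4, -0.9, -0.7]
opening: 0.746
finger_force: 25.0
```

Call:
{"fn": "step_arm", "kwargs": {
  "motion": [
    {"dx": -0.12,"dy": -0.14,"dz": -0.42,"wx": 0,"wy": -0.04,"wz": 0,"claw": 50},
    {"dx": -0.24,"dy": -0.29,"dz": -0.84,"wx": 0,"wy": -0.08,"wz": 0,"claw": 50},
    {"dx": -0.24,"dy": -0.29,"dz": -0.84,"wx": 0,"wy": -0.12,"wz": 0,"claw": 50},
    {"dx": -0.24,"dy": -0.29,"dz": -0.84,"wx": 0,"wy": -0.16,"wz": 0,"claw": 50},
    {"dx": -0.24,"dy": -0.29,"dz": -0.84,"wx": 0,"wy": -0.194,"wz": 0,"claw": 50},
    {"dx": -0.24,"dy": -0.29,"dz": -0.84,"wx": 0,"wy": -0.194,"wz": 0,"claw": 50},
    {"dx": -0.24,"dy": -0.29,"dz": -0.84,"wx": 0,"wy": -0.194,"wz": 0,"claw": 50}
  ]
}}

```text
clock: 13.55
tool_pos: [0.5818, -0.0188, 0.1688]
eef_rot: [0.979, -0.107, -0.172, -0.019]
contact_force: [-0.3, 0.7, -1.6]
opening: 0.747
finger_force: 25.0
```

```bash
python3 - <<'E'
from cup import *
plan([((.445,.10,.23),lean(-20,30))])
p,d,c=snap('side'); save('s4.png',cv2.resize(p[60:260,180:440],None,fx=3,fy=3))
E
```

```text
t 13.55 at [ 0.5818 -0.0188  0.1688] open 65.7 ff 25.0 F [-0.3  0.7 -1.6] q [ 0.28  0.94 -0.6   1.41  0.35  1.26 -2.14]
  d [-0.711 -0.361 -0.012] w [-0.0192 -0.0001 -0.0525] rows 2
  d [-0.642 -0.471 -0.037] w [-0.0192 -0.0001 -0.0525] rows 2
  d [-0.556 -0.567 -0.069] w [-0.0192 -0.0001 -0.0525] rows 2
  -> [0.445 0.1   0.23 ]
```

View pics/s4.png

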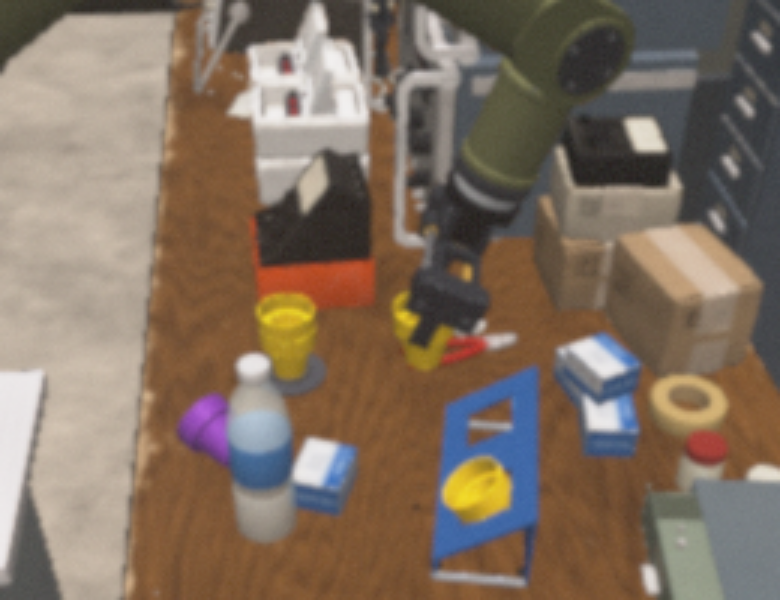

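The cup is out of the rack, upright, at (420,330), and the knob cup is still at (478,490). The tall black and orange box is to the left of the stand. Checking clearance to it.

```bash
python3 - <<'E'
from cup import *
T=np.load('top0.npz')['W']; w=T[170:260,120:205].reshape(-1,3); w=w[(w[:,2]>.04)]
print(np.nanpercentile(w,[1,50,99],axis=0).round(3))
for z in(.1,.15,.2): 
    v=w[w[:,2]>z]; print(z,len(v),v[:,1].min() if len(v) else None)
plan([((.445,.10,.22),lean(-20,17))])
E
```

```text
[[0.413 0.251 0.044]
 [0.492 0.302 0.123]
 [0.605 0.383 0.175]]
0.1 2403 0.25368201572891913
0.15 1076 0.2558135024636554
0.2 0 None
t 13.6 at [ 0.5812 -0.0184  0.1697] open 65.8 ff 25.0 F [-0.5 -0.3 -1. ] q [ 0.28  0.94 -0.6   1.41  0.35  1.26 -2.14]
  d [-0.692 -0.36   0.029] w [-0.0109 -0.0001 -0.0297] rows 2
  d [-0.655 -0.424  0.015] w [-0.0109 -0.0001 -0.0297] rows 2
  d [-0.613 -0.483  0.   ] w [-0.0109 -0.0001 -0.0297] rows 2
  -> [0.445 0.1   0.22 ]
```

Box edge at y≈0.252; gripper edge stays near y≈0.22. OK.

Call:
{"fn": "step_arm", "kwargs": {
  "motion": [
    {"dx": -0.69,"dy": -0.36,"dz": 0.03,"wx": -0.011,"wy": 0,"wz": -0.03,"claw": 50},
    {"dx": -0.69,"dy": -0.36,"dz": 0.03,"wx": -0.011,"wy": 0,"wz": -0.03,"claw": 50},
    {"dx": -0.69,"dy": -0.36,"dz": 0.03,"wx": -0.011,"wy": 0,"wz": -0.03,"claw": 50}
  ]
}}

```text
clock: 13.9
tool_pos: [0.5345, 0.0235, 0.1888]
eef_rot: [0.983, -0.054, -0.173, -0.011]
contact_force: [0.5, -0.5, -1.2]
opening: 0.749
finger_force: 25.0
```

Call:
{"fn": "step_arm", "kwargs": {
  "motion": [
    {"dx": -0.65,"dy": -0.42,"dz": 0.02,"wx": -0.011,"wy": 0,"wz": -0.03,"claw": 50},
    {"dx": -0.65,"dy": -0.42,"dz": 0.02,"wx": -0.011,"wy": 0,"wz": -0.03,"claw": 50},
    {"dx": -0.65,"dy": -0.42,"dz": 0.02,"wx": -0.011,"wy": 0,"wz": -0.03,"claw": 50}
  ]
}}

```text
clock: 14.2
tool_pos: [0.4906, 0.0609, 0.2043]
eef_rot: [0.985, -0.006, -0.173, -0.002]
contact_force: [0.7, 0.3, -0.4]
opening: 0.75
finger_force: 25.0
```

Call:
{"fn": "step_arm", "kwargs": {
  "motion": [
    {"dx": -0.61,"dy": -0.48,"dz": 0,"wx": -0.011,"wy": 0,"wz": -0.03,"claw": 50},
    {"dx": -0.61,"dy": -0.48,"dz": 0,"wx": -0.011,"wy": 0,"wz": -0.03,"claw": 50},
    {"dx": -0.61,"dy": -0.48,"dz": 0,"wx": -0.011,"wy": 0,"wz": -0.03,"claw": 50},
    {"dx": -0.61,"dy": -0.48,"dz": 0,"wx": -0.011,"wy": 0,"wz": -0.03,"claw": 50},
    {"dx": -0.61,"dy": -0.48,"dz": 0,"wx": -0.011,"wy": 0,"wz": -0.03,"claw": 50}
  ]
}}

```text
clock: 14.7
tool_pos: [0.4477, 0.0969, 0.2191]
eef_rot: [0.984, 0.039, -0.173, 0.007]
contact_force: [0.8, -1.3, -0.8]
opening: 0.749
finger_force: 25.0
```

```bash
cat >> cup.py <<'E'
def held():
    """rim plane + centre of the held cup seen by the wrist camera"""
    s=get_state(); r=R.from_quat(s['eef_rot']); g=s['tool_pos']-r.apply([0,0,.019])
    p,d,c=snap('wrist'); W=cloud(d,c); m=cv2.inRange(cv2.cvtColor(p,cv2.COLOR_RGB2HSV),(20,110,80),(35,255,255))>0
    w=W[m]; w=w[np.isfinite(w).all(1)]; w=w[np.linalg.norm(w-g,axis=1)<.042]
    nrm=np.array([0,0,1.])
    for _ in range(4):  # rim = topmost ring: per azimuth sector take the highest points, fit plane
        a=np.cross(nrm,[0,1,0]); a/=np.linalg.norm(a); b=np.cross(nrm,a); e=w-g; h=e@nrm
        th=np.arctan2(e@b,e@a); k=((th+np.pi)/(2*np.pi)*24).astype(int)%24
        rad=np.hypot(e@a,e@b); T=np.concatenate([w[(k==i)&(rad>.025)][np.argsort(-h[(k==i)&(rad>.025)])[:6]] for i in range(24)])
        c0=T.mean(0); nrm=np.linalg.svd(T-c0)[2][2]; nrm*=np.sign(nrm[2])
    uv=np.c_[(T-g)@a,(T-g)@b]
    f=least_squares(lambda t:np.hypot(uv[:,0]-t[0],uv[:,1]-t[1])-t[2],[0,0,.032],loss='soft_l1',f_scale=.001)
    C=g+a*f.x[0]+b*f.x[1]; C=C+nrm*((c0-C)@nrm)
    print('held rim',C.round(4),'axis',nrm.round(3),'r',f.x[2].round(4),'res',np.abs((T-c0)@nrm).mean().round(4),'rel tcp',(C-s['tool_pos']).round(4),'n',len(w))
    return C,nrm
E
python3 - <<'E'
from cup import *
held(); held(); cup((.4475,.122),.095)
plan([((.445,.10,.22),lean(-20,17))])
p,d,c=snap('wrist'); q,_,_=snap('side'); save('w5.png',np.vstack([cv2.resize(p,None,fx=.75,fy=.75),cv2.resize(q[110:210,200:360],(480,300))]))
E
```

```text
held rim [0.4546 0.0983 0.2374] axis [-0.062 -0.007  0.998] r 0.0312 res 0.0011 rel tcp [0.0069 0.0014 0.0184] n 15754
held rim [0.4543 0.0987 0.2375] axis [-0.063 -0.007  0.998] r 0.0312 res 0.0012 rel tcp [0.0068 0.0015 0.0184] n 15755
rim [0.4472 0.1217 0.0957] r 0.0313 n 1076 top 0.0007
t 14.85 at [0.447  0.0979 0.2193] open 65.5 ff 25.0 F [ 0.4 -1.2  0.2] q [ 0.14  0.75 -0.71  1.76  0.35  1.14 -2.21]
  d [-0.025 -0.029 -0.001] w [-0.0001  0.0001 -0.0001] rows 1
  -> [0.445 0.1   0.22 ]
```

View pics/w5.png

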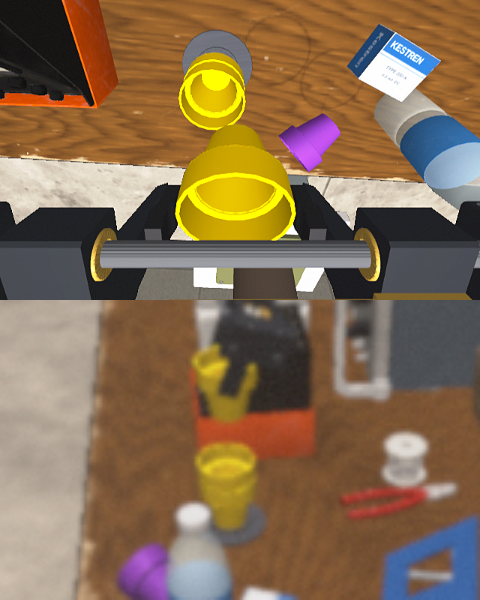

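Side view: the held cup at (225,380) is close to upright above the stack at (225,490). The wrist fit says 3.6° of lean; I'll check that fit's bias on the stacked cup, which is known to be upright.

```bash
sed -i 's/^def held():/def held(g=None):/; s/g=s\[.tool_pos.\]-r.apply(\[0,0,.019\])/g=s["tool_pos"]-r.apply([0,0,.019]) if g is None else np.array(g)/' cup.py; python3 - <<'E'
from cup import *
C,n=held(); held([.4475,.1217,.094])
s=get_state(); r=R.from_quat(s['eef_rot'])
print('tool z',r.apply([0,0,1]).round(3),'y',r.apply([0,1,0]).round(3))
E
```

```text
held rim [0.4536 0.0999 0.2379] axis [-0.062 -0.007  0.998] r 0.0313 res 0.0012 rel tcp [0.007  0.0015 0.0184] n 15763
held rim [0.4471 0.1217 0.0958] axis [-0.007 -0.003  1.   ] r 0.0314 res 0.0003 rel tcp [ 0.0006  0.0232 -0.1237] n 4855
tool z [-0.341 -0.028 -0.94 ] y [ 0.083 -0.997 -0.001]
```

```bash
python3 - <<'E'
from cup import *
plan([((.4395,.1203,.16),lean(-22.5,17))])
E
```

```text
t 15.05 at [0.4465 0.0986 0.2196] open 66.0 ff 25.0 F [-0.3  0.6 -1. ] q [ 0.14  0.75 -0.72  1.77  0.35  1.14 -2.21]
  d [ 0.195 -0.277  0.722] w [-0.     -0.0138  0.0005] rows 2
  -> [0.4395 0.1203 0.16  ]
```

Call:
{"fn": "step_arm", "kwargs": {
  "motion": [
    {"dx": 0.1,"dy": -0.28,"dz": 0.4,"wx": 0,"wy": -0.014,"wz": 0,"claw": 50},
    {"dx": 0.195,"dy": -0.28,"dz": 0.72,"wx": 0,"wy": -0.014,"wz": 0,"claw": 50},
    {"dx": 0.195,"dy": -0.28,"dz": 0.72,"wx": 0,"wy": -0.014,"wz": 0,"claw": 50},
    {"dx": 0.195,"dy": -0.28,"dz": 0.72,"wx": 0,"wy": -0.014,"wz": 0,"claw": 50},
    {"dx": 0.195,"dy": -0.28,"dz": 0.72,"wx": 0,"wy": -0.014,"wz": 0,"claw": 50}
  ]
}}

```text
clock: 15.55
tool_pos: [0.4402, 0.1209, 0.1615]
eef_rot: [0.98, 0.041, -0.194, 0.008]
contact_force: [-0.9, 0.3, -0.7]
opening: 0.747
finger_force: 25.0
```

```bash
python3 - <<'E'
from cup import *
C,n=held(); p=get_state()['tool_pos']; F=C-.066*n; print('foot',F.round(4))
X=np.array([.4473,.1218]); d=p[:2]-(C[:2]*.5+F[:2]*.5); dz=p[2]-C[2]+.0008
plan([((*(X+d),.095+.066+dz-.02),lean(-22.5,17)),((*(X+d),.119+dz),lean(-22.5,17))])
E
```

```text
held rim [0.4478 0.1223 0.1796] axis [-0.021 -0.006  1.   ] r 0.0313 res 0.0012 rel tcp [0.0077 0.0014 0.0181] n 15733
foot [0.4492 0.1227 0.1136]
t 15.6 at [0.4402 0.1209 0.1616] open 66.0 ff 25.0 F [ 0.1  0.1 -1.1] q [ 0.08  0.85 -0.68  1.78  0.38  1.06 -2.26]
  d [0.165 0.008 0.443] w [-0.0001 -0.0006  0.0005] rows 1
  -> [0.439  0.1202 0.1238]
  d [0.105 0.    0.254] w [0. 0. 0.] rows 1
  -> [0.439  0.1202 0.1018]
```

Call:
{"fn": "step_arm", "kwargs": {
  "motion": [
    {"dx": 0.05,"dy": 0.005,"dz": 0.15,"wx": 0,"wy": 0,"wz": 0,"claw": 50},
    {"dx": 0.1,"dy": 0.005,"dz": 0.3,"wx": 0,"wy": 0,"wz": 0,"claw": 50},
    {"dx": 0.165,"dy": 0.008,"dz": 0.44,"wx": 0,"wy": 0,"wz": 0,"claw": 50},
    {"dx": 0.165,"dy": 0.008,"dz": 0.44,"wx": 0,"wy": 0,"wz": 0,"claw": 50},
    {"dx": 0.165,"dy": 0.008,"dz": 0.44,"wx": 0,"wy": 0,"wz": 0,"claw": 50}
  ]
}}

```text
clock: 16.1
tool_pos: [0.4378, 0.1201, 0.1223]
eef_rot: [0.98, 0.041, -0.196, 0.008]
contact_force: [-0.6, -0.4, -0.5]
opening: 0.75
finger_force: 25.0
```

```bash
python3 - <<'E'
from cup import *
plan([((.439,.1202,.1018),lean(-22.5,17))])
E
```

```text
t 16.1 at [0.4378 0.1201 0.1223] open 66.0 ff 25.0 F [-0.6 -0.4 -0.5] q [ 0.06  0.9  -0.66  1.81  0.42  0.99 -2.28]
  d [0.112 0.    0.231] w [0.0001 0.0006 0.0007] rows 1
  -> [0.439  0.1202 0.1018]
```

Call:
{"fn": "step_arm", "kwargs": {
  "motion": [
    {"dx": 0.03,"dy": 0,"dz": 0.06,"wx": 0,"wy": 0,"wz": 0,"claw": 50},
    {"dx": 0.06,"dy": 0,"dz": 0.12,"wx": 0,"wy": 0,"wz": 0,"claw": 50},
    {"dx": 0.09,"dy": 0,"dz": 0.18,"wx": 0,"wy": 0,"wz": 0,"claw": 50},
    {"dx": 0.115,"dy": 0,"dz": 0.235,"wx": 0,"wy": 0,"wz": 0,"claw": 50},
    {"dx": 0.115,"dy": 0,"dz": 0.235,"wx": 0,"wy": 0,"wz": 0,"claw": 50}
  ]
}}

```text
clock: 16.6
tool_pos: [0.4398, 0.1203, 0.1014]
eef_rot: [0.98, 0.041, -0.195, 0.008]
contact_force: [1.4, 0.0, -0.2]
opening: 0.748
finger_force: 25.0
```

```bash
python3 - <<'E'
from cup import *
held(); plan([((.439,.1202,.1018),lean(-22.5,17))])
E
```

```text
held rim [0.4473 0.1217 0.1196] axis [-0.031 -0.006  1.   ] r 0.0312 res 0.0011 rel tcp [0.0075 0.0015 0.0181] n 16917
t 16.65 at [0.4397 0.1203 0.1017] open 66.1 ff 25.0 F [ 0.6  0.9 -0.1] q [ 0.05  0.94 -0.64  1.81  0.45  0.96 -2.29]
  d [-0.009  0.     0.002] w [-0.      0.0001  0.0006] rows 1
  -> [0.439  0.1202 0.1018]
```

Call:
{"fn": "step_arm", "kwargs": {
  "motion": [
    {"dx": 0.01,"dy": 0,"dz": 0.025,"wx": 0,"wy": 0,"wz": 0,"claw": 50},
    {"dx": 0.01,"dy": 0,"dz": 0.025,"wx": 0,"wy": 0,"wz": 0,"claw": 50}
  ]
}}

```text
clock: 16.85
tool_pos: [0.4394, 0.1203, 0.1005]
eef_rot: [0.98, 0.041, -0.195, 0.008]
contact_force: [0.3, -1.3, 6.3]
opening: 0.747
finger_force: 25.0
```

Call:
{"fn": "step_arm", "kwargs": {
  "motion": [
    {"dx": 0,"dy": 0,"dz": 0,"wx": 0,"wy": 0,"wz": 0,"claw": 88},
    {"dx": 0,"dy": 0,"dz": 0,"wx": 0,"wy": 0,"wz": 0,"claw": 88},
    {"dx": 0,"dy": 0,"dz": 0,"wx": 0,"wy": 0,"wz": 0,"claw": 88},
    {"dx": 0,"dy": 0,"dz": 0,"wx": 0,"wy": 0,"wz": 0,"claw": 88}
  ]
}}

```text
clock: 17.25
tool_pos: [0.4393, 0.1201, 0.0996]
eef_rot: [0.98, 0.041, -0.195, 0.008]
contact_force: [0.1, 0.6, -0.2]
opening: 0.999
finger_force: 0.0
```

```bash
python3 - <<'E'
from cup import *
s=get_state(); p=s['tool_pos']
plan([(p+[0,0,.07],R.from_quat(s['eef_rot'])),((.50,0,.27),lean(-5,8)),(grasp(B,lean(15))+N*.06,lean(15))])
E
```

```text
t 17.25 at [0.4393 0.1201 0.0996] open 87.9 ff 0.0 F [ 0.1  0.6 -0.2] q [ 0.05  0.94 -0.64  1.81  0.45  0.95 -2.29]
  d [-0.336 -0.001 -0.808] w [0. 0. 0.] rows 2
  -> [0.4393 0.1201 0.1696]
  d [ 0.05   0.78  -0.701] w [0.006  0.0486 0.0247] rows 2
  d [ 0.217  0.756 -0.695] w [0.006  0.0486 0.0247] rows 2
  -> [0.5  0.   0.27]
  d [0.471 0.643 0.62 ] w [-0.0013  0.037   0.0148] rows 2
  d [0.425 0.62  0.675] w [-0.0013  0.037   0.0148] rows 2
  d [0.372 0.599 0.724] w [-0.0013  0.037   0.0148] rows 2
  -> [ 0.5877 -0.1615  0.1119]
```

Call:
{"fn": "step_arm", "kwargs": {
  "motion": [
    {"dx": -0.17,"dy": 0,"dz": -0.4,"wx": 0,"wy": 0,"wz": 0,"claw": 88},
    {"dx": -0.34,"dy": 0,"dz": -0.81,"wx": 0,"wy": 0,"wz": 0,"claw": 88},
    {"dx": -0.34,"dy": 0,"dz": -0.81,"wx": 0,"wy": 0,"wz": 0,"claw": 88},
    {"dx": -0.34,"dy": 0,"dz": -0.81,"wx": 0,"wy": 0,"wz": 0,"claw": 88}
  ]
}}

```text
clock: 17.65
tool_pos: [0.4394, 0.1201, 0.1702]
eef_rot: [0.98, 0.041, -0.194, 0.008]
contact_force: [-0.2, -0.5, -0.3]
opening: 0.999
finger_force: 0.0
```

```bash
python3 - <<'E'
from cup import *
held([.4475,.1217,.119])
E
```

```text
held rim [0.4459 0.1217 0.1198] axis [-0.004 -0.003  1.   ] r 0.0313 res 0.0002 rel tcp [ 0.0065  0.0016 -0.0505] n 8734
```

Call:
{"fn": "step_arm", "kwargs": {
  "motion": [
    {"dx": 0.05,"dy": 0.78,"dz": -0.7,"wx": 0.006,"wy": 0.049,"wz": 0.025,"claw": 88},
    {"dx": 0.05,"dy": 0.78,"dz": -0.7,"wx": 0.006,"wy": 0.049,"wz": 0.025,"claw": 88},
    {"dx": 0.05,"dy": 0.78,"dz": -0.7,"wx": 0.006,"wy": 0.049,"wz": 0.025,"claw": 88}
  ]
}}

```text
clock: 18.0
tool_pos: [0.4709, 0.056, 0.2206]
eef_rot: [0.993, -0.002, -0.118, 0.004]
contact_force: [-0.6, -0.0, -0.3]
opening: 1.0
finger_force: 0.0
```

Call:
{"fn": "step_arm", "kwargs": {
  "motion": [
    {"dx": 0.22,"dy": 0.76,"dz": -0.7,"wx": 0.006,"wy": 0.049,"wz": 0.025,"claw": 88},
    {"dx": 0.22,"dy": 0.76,"dz": -0.7,"wx": 0.006,"wy": 0.049,"wz": 0.025,"claw": 88},
    {"dx": 0.22,"dy": 0.76,"dz": -0.7,"wx": 0.006,"wy": 0.049,"wz": 0.025,"claw": 88},
    {"dx": 0.22,"dy": 0.76,"dz": -0.7,"wx": 0.006,"wy": 0.049,"wz": 0.025,"claw": 88}
  ]
}}

```text
clock: 18.4
tool_pos: [0.4994, 0.0001, 0.2697]
eef_rot: [0.998, -0.038, -0.043, -0.002]
contact_force: [0.1, 0.8, -0.7]
opening: 0.995
finger_force: 0.0
```

```bash
python3 - <<'E'
from cup import *
plan([(grasp(B,lean(15))+N*.06,lean(15))])
E
```

```text
t 18.4 at [4.994e-01 1.000e-04 2.697e-01] open 87.5 ff 0.0 F [ 0.1  0.8 -0.7] q [ 0.34  0.59 -0.69  1.81  0.4   0.98 -2.17]
  d [0.474 0.644 0.618] w [-0.0014  0.0369  0.0146] rows 2
  d [0.428 0.62  0.673] w [-0.0014  0.0369  0.0146] rows 2
  d [0.375 0.599 0.723] w [-0.0014  0.0369  0.0146] rows 2
  -> [ 0.5877 -0.1615  0.1119]
```

The third cup is home, upright, with its rim at 0.119. Now the knob cup.

Call:
{"fn": "step_arm", "kwargs": {
  "motion": [
    {"dx": 0.47,"dy": 0.64,"dz": 0.62,"wx": -0.001,"wy": 0.037,"wz": 0.015,"claw": 88},
    {"dx": 0.47,"dy": 0.64,"dz": 0.62,"wx": -0.001,"wy": 0.037,"wz": 0.015,"claw": 88},
    {"dx": 0.47,"dy": 0.64,"dz": 0.62,"wx": -0.001,"wy": 0.037,"wz": 0.015,"claw": 88}
  ]
}}

```text
clock: 18.7
tool_pos: [0.5268, -0.0557, 0.214]
eef_rot: [0.998, -0.063, 0.011, 0.004]
contact_force: [-0.7, -0.0, 0.2]
opening: 1.0
finger_force: 0.0
```

Call:
{"fn": "step_arm", "kwargs": {
  "motion": [
    {"dx": 0.43,"dy": 0.62,"dz": 0.67,"wx": -0.001,"wy": 0.037,"wz": 0.015,"claw": 88},
    {"dx": 0.43,"dy": 0.62,"dz": 0.67,"wx": -0.001,"wy": 0.037,"wz": 0.015,"claw": 88},
    {"dx": 0.43,"dy": 0.62,"dz": 0.67,"wx": -0.001,"wy": 0.037,"wz": 0.015,"claw": 88}
  ]
}}

```text
clock: 19.0
tool_pos: [0.5573, -0.1088, 0.1626]
eef_rot: [0.994, -0.086, 0.07, 0.008]
contact_force: [0.2, -0.2, -0.4]
opening: 0.995
finger_force: 0.0
```

```bash
python3 - <<'E'
from cup import *
cup(B[:2],B[2],nrm=N)
plan([(grasp(B,lean(15))+N*.06,lean(15))])
E
```

```text
rim [ 0.6157 -0.1677  0.0814] r 0.0313 n 1439 top 0.0002
t 19.05 at [ 0.5581 -0.1065  0.1642] open 87.8 ff 0.0 F [-0.1  0.8  0.8] q [ 0.39  0.71 -0.47  1.94  0.7   0.51 -2.32]
  d [0.382 0.613 0.718] w [-0.0022  0.0374  0.0138] rows 2
  -> [ 0.5877 -0.1615  0.1119]
```

Call:
{"fn": "step_arm", "kwargs": {
  "motion": [
    {"dx": 0.2,"dy": 0.5,"dz": 0.36,"wx": -0.002,"wy": 0.037,"wz": 0.014,"claw": 88},
    {"dx": 0.38,"dy": 0.61,"dz": 0.72,"wx": -0.002,"wy": 0.037,"wz": 0.014,"claw": 88},
    {"dx": 0.38,"dy": 0.61,"dz": 0.72,"wx": -0.002,"wy": 0.037,"wz": 0.014,"claw": 88},
    {"dx": 0.38,"dy": 0.61,"dz": 0.72,"wx": -0.002,"wy": 0.037,"wz": 0.014,"claw": 88},
    {"dx": 0.38,"dy": 0.61,"dz": 0.72,"wx": -0.002,"wy": 0.037,"wz": 0.014,"claw": 88}
  ]
}}

```text
clock: 19.55
tool_pos: [0.5897, -0.1596, 0.115]
eef_rot: [0.986, -0.105, 0.132, 0.013]
contact_force: [-0.2, -1.1, 0.3]
opening: 1.0
finger_force: 0.0
```

```bash
python3 - <<'E'
from cup import *
C=cup(B[:2],B[2],nrm=N); C=(C+B)/2
plan([(grasp(C,lean(15)),lean(15))])
E
```

```text
rim [ 0.6158 -0.168   0.0814] r 0.0313 n 1998 top 0.0002
t 19.6 at [ 0.5896 -0.1601  0.1151] open 87.8 ff 0.0 F [0.3 0.3 1. ] q [ 0.32  0.78 -0.22  1.98  0.91  0.21 -2.48]
  d [0.221 0.026 0.739] w [-0.0008 -0.0015  0.0005] rows 2
  -> [ 0.6211 -0.169   0.0627]
```

Call:
{"fn": "step_arm", "kwargs": {
  "motion": [
    {"dx": 0.08,"dy": 0.026,"dz": 0.25,"wx": 0,"wy": 0,"wz": 0,"claw": 88},
    {"dx": 0.15,"dy": 0.026,"dz": 0.5,"wx": 0,"wy": 0,"wz": 0,"claw": 88},
    {"dx": 0.225,"dy": 0.026,"dz": 0.735,"wx": 0,"wy": 0,"wz": 0,"claw": 88},
    {"dx": 0.225,"dy": 0.026,"dz": 0.735,"wx": 0,"wy": 0,"wz": 0,"claw": 88},
    {"dx": 0.225,"dy": 0.026,"dz": 0.735,"wx": 0,"wy": 0,"wz": 0,"claw": 88}
  ]
}}

```text
clock: 20.1
tool_pos: [0.6202, -0.1707, 0.0624]
eef_rot: [0.986, -0.106, 0.131, 0.014]
contact_force: [0.2, 0.9, 0.7]
opening: 1.001
finger_force: 0.0
```

```bash
python3 - <<'E'
from cup import *
plan([((.6211,-.169,.0627),lean(15))])
E
```

```text
t 20.1 at [ 0.6202 -0.1707  0.0624] open 88.1 ff 0.0 F [0.2 0.9 0.7] q [ 0.29  0.89 -0.16  1.9   0.94  0.16 -2.5 ]
  d [ 0.007 -0.024 -0.002] w [-0.0002 -0.001  -0.    ] rows 1
  -> [ 0.6211 -0.169   0.0627]
```

Call:
{"fn": "step_arm", "kwargs": {
  "motion": [
    {"dx": 0.007,"dy": -0.024,"dz": 0,"wx": 0,"wy": 0,"wz": 0,"claw": 50},
    {"dx": 0.007,"dy": -0.024,"dz": 0,"wx": 0,"wy": 0,"wz": 0,"claw": 50},
    {"dx": 0.007,"dy": -0.024,"dz": 0,"wx": 0,"wy": 0,"wz": 0,"claw": 50},
    {"dx": 0.007,"dy": -0.024,"dz": 0,"wx": 0,"wy": 0,"wz": 0,"claw": 50},
    {"dx": 0.007,"dy": -0.024,"dz": 0,"wx": 0,"wy": 0,"wz": 0,"claw": 50},
    {"dx": 0.007,"dy": -0.024,"dz": 0,"wx": 0,"wy": 0,"wz": 0,"claw": 50},
    {"dx": 0.007,"dy": -0.024,"dz": 0,"wx": 0,"wy": 0,"wz": 0,"claw": 50}
  ],
  "force": 28
}}

```text
clock: 20.8
tool_pos: [0.6211, -0.1698, 0.0624]
eef_rot: [0.985, -0.106, 0.131, 0.014]
contact_force: [-2.5, 1.0, 6.4]
opening: 0.749
finger_force: 28.0
```

```bash
python3 - <<'E'
from cup import *
s=get_state();p=s['tool_pos'];q=R.from_quat(s['eef_rot'])
plan([(p+N*.065,q),(p+N*.065+[0.0,.06,.07],lean(-22.5)),((.439,.1203,.20),lean(-22.5,17))])
E
```

```text
t 20.8 at [ 0.6211 -0.1698  0.0624] open 65.9 ff 28.0 F [-2.5  1.   6.4] q [ 0.28  0.89 -0.16  1.9   0.94  0.16 -2.5 ]
  d [-0.276  0.    -0.764] w [0. 0. 0.] rows 2
  -> [ 0.5847 -0.1618  0.1156]
  d [ 0.075 -0.733 -0.887] w [ 0.000e+00 -2.094e-01 -2.000e-04] rows 5
  -> [ 0.5847 -0.1018  0.1856]
  d [-0.753 -0.775  0.247] w [-0.012  -0.     -0.0291] rows 2
  d [-0.679 -0.849  0.216] w [-0.012  -0.     -0.0291] rows 2
  d [-0.598 -0.915  0.183] w [-0.012  -0.     -0.0291] rows 2
  -> [0.439  0.1203 0.2   ]
```

Call:
{"fn": "step_arm", "kwargs": {
  "motion": [
    {"dx": -0.04,"dy": 0,"dz": -0.1,"wx": 0,"wy": 0,"wz": 0,"claw": 50},
    {"dx": -0.08,"dy": 0,"dz": -0.22,"wx": 0,"wy": 0,"wz": 0,"claw": 50},
    {"dx": -0.125,"dy": 0,"dz": -0.35,"wx": 0,"wy": 0,"wz": 0,"claw": 50},
    {"dx": -0.17,"dy": 0,"dz": -0.47,"wx": 0,"wy": 0,"wz": 0,"claw": 50},
    {"dx": -0.21,"dy": 0,"dz": -0.59,"wx": 0,"wy": 0,"wz": 0,"claw": 50},
    {"dx": -0.25,"dy": 0,"dz": -0.7,"wx": 0,"wy": 0,"wz": 0,"claw": 50},
    {"dx": -0.275,"dy": 0,"dz": -0.76,"wx": 0,"wy": 0,"wz": 0,"claw": 50},
    {"dx": -0.275,"dy": 0,"dz": -0.76,"wx": 0,"wy": 0,"wz": 0,"claw": 50}
  ]
}}

```text
clock: 21.6
tool_pos: [0.5846, -0.1621, 0.1153]
eef_rot: [0.985, -0.107, 0.131, 0.014]
contact_force: [-0.2, -0.7, -0.9]
opening: 0.746
finger_force: 28.0
```

Call:
{"fn": "step_arm", "kwargs": {
  "motion": [
    {"dx": 0,"dy": -0.08,"dz": -0.1,"wx": 0,"wy": -0.025,"wz": 0,"claw": 50},
    {"dx": 0,"dy": -0.2,"dz": -0.25,"wx": 0,"wy": -0.055,"wz": 0,"claw": 50},
    {"dx": 0.02,"dy": -0.33,"dz": -0.4,"wx": 0,"wy": -0.09,"wz": 0,"claw": 50},
    {"dx": 0.03,"dy": -0.46,"dz": -0.56,"wx": 0,"wy": -0.125,"wz": 0,"claw": 50},
    {"dx": 0.05,"dy": -0.58,"dz": -0.7,"wx": 0,"wy": -0.16,"wz": 0,"claw": 50},
    {"dx": 0.07,"dy": -0.68,"dz": -0.82,"wx": 0,"wy": -0.19,"wz": 0,"claw": 50},
    {"dx": 0.075,"dy": -0.73,"dz": -0.89,"wx": 0,"wy": -0.205,"wz": 0,"claw": 50},
    {"dx": 0.075,"dy": -0.73,"dz": -0.89,"wx": 0,"wy": -0.205,"wz": 0,"claw": 50}
  ]
}}

```text
clock: 22.4
tool_pos: [0.5861, -0.1013, 0.1839]
eef_rot: [0.976, -0.105, -0.187, -0.021]
contact_force: [0.5, -0.5, -1.0]
opening: 0.749
finger_force: 28.0
```

```bash
python3 - <<'E'
from cup import *
held()
plan([((.439,.1203,.20),lean(-22.5,17))])
p,d,c=snap('wrist'); save('w6.png',p)
E
```

```text
held rim [ 0.5934 -0.102   0.2017] axis [-0.024  0.003  1.   ] r 0.0311 res 0.0011 rel tcp [ 0.0073 -0.0006  0.0178] n 15601
t 22.45 at [ 0.5853 -0.102   0.1839] open 66.0 ff 28.0 F [-0.4 -0.1 -1.7] q [ 0.4   0.96 -0.64  1.31  0.41  1.39 -2.04]
  d [-0.762 -0.774  0.231] w [-0.0119 -0.0014 -0.0292] rows 2
  d [-0.686 -0.849  0.204] w [-0.0119 -0.0014 -0.0292] rows 2
  d [-0.604 -0.916  0.174] w [-0.0119 -0.0014 -0.0292] rows 2
  -> [0.439  0.1203 0.2   ]
```

View pics/w6.png

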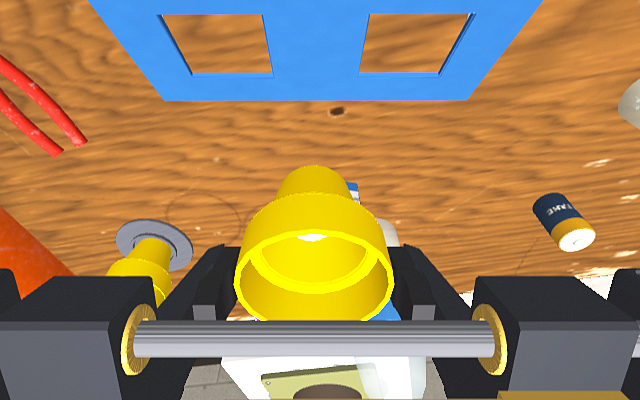

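The knob shows white inside the held cup at (312,237), both rack pockets are empty, and the stack is at lower left (150,260). Carrying it over smoothly.

Call:
{"fn": "step_arm", "kwargs": {
  "motion": [
    {"dx": -0.1,"dy": -0.1,"dz": 0.03,"wx": 0,"wy": 0,"wz": -0.005,"claw": 50},
    {"dx": -0.25,"dy": -0.26,"dz": 0.08,"wx": -0.004,"wy": 0,"wz": -0.01,"claw": 50},
    {"dx": -0.42,"dy": -0.43,"dz": 0.13,"wx": -0.006,"wy": 0,"wz": -0.016,"claw": 50},
    {"dx": -0.59,"dy": -0.6,"dz": 0.18,"wx": -0.009,"wy": -0.001,"wz": -0.022,"claw": 50},
    {"dx": -0.76,"dy": -0.77,"dz": 0.23,"wx": -0.012,"wy": -0.001,"wz": -0.029,"claw": 50}
  ]
}}

```text
clock: 23.0
tool_pos: [0.5344, -0.0279, 0.1906]
eef_rot: [0.98, -0.057, -0.19, -0.01]
contact_force: [-0.0, 0.2, -0.1]
opening: 0.752
finger_force: 28.0
```

Call:
{"fn": "step_arm", "kwargs": {
  "motion": [
    {"dx": -0.17,"dy": -0.21,"dz": 0.05,"wx": -0.003,"wy": 0,"wz": -0.007,"claw": 50},
    {"dx": -0.34,"dy": -0.42,"dz": 0.1,"wx": -0.006,"wy": 0,"wz": -0.014,"claw": 50},
    {"dx": -0.51,"dy": -0.63,"dz": 0.15,"wx": -0.009,"wy": -0.001,"wz": -0.022,"claw": 50},
    {"dx": -0.69,"dy": -0.85,"dz": 0.2,"wx": -0.012,"wy": -0.001,"wz": -0.029,"claw": 50}
  ]
}}

```text
clock: 23.4
tool_pos: [0.4855, 0.0461, 0.1963]
eef_rot: [0.981, -0.008, -0.192, -0.0]
contact_force: [0.1, -0.2, -0.8]
opening: 0.748
finger_force: 28.0
```

Call:
{"fn": "step_arm", "kwargs": {
  "motion": [
    {"dx": -0.15,"dy": -0.23,"dz": 0.04,"wx": -0.003,"wy": 0,"wz": -0.007,"claw": 50},
    {"dx": -0.3,"dy": -0.45,"dz": 0.08,"wx": -0.006,"wy": 0,"wz": -0.014,"claw": 50},
    {"dx": -0.43,"dy": -0.65,"dz": 0.12,"wx": -0.009,"wy": -0.001,"wz": -0.021,"claw": 50},
    {"dx": -0.53,"dy": -0.8,"dz": 0.15,"wx": -0.011,"wy": -0.001,"wz": -0.026,"claw": 50},
    {"dx": -0.58,"dy": -0.88,"dz": 0.17,"wx": -0.012,"wy": -0.001,"wz": -0.029,"claw": 50},
    {"dx": -0.6,"dy": -0.92,"dz": 0.17,"wx": -0.012,"wy": -0.001,"wz": -0.029,"claw": 50},
    {"dx": -0.6,"dy": -0.92,"dz": 0.17,"wx": -0.012,"wy": -0.001,"wz": -0.029,"claw": 50}
  ]
}}

```text
clock: 24.1
tool_pos: [0.4392, 0.1202, 0.2012]
eef_rot: [0.98, 0.039, -0.193, 0.009]
contact_force: [0.0, 0.4, -1.0]
opening: 0.746
finger_force: 28.0
```

```bash
python3 - <<'E'
from cup import *
C,n=held(); p=get_state()['tool_pos']; F=C-.066*n; print('foot',F.round(4))
X=np.array([.4470,.1218]); d=p[:2]-(C[:2]*.5+F[:2]*.5); dz=p[2]-C[2]+.0008
plan([((*(X+d),.119+.066+dz-.015),lean(-22.5,17)),((*(X+d),.143+dz),lean(-22.5,17))])
E
```

```text
held rim [0.4468 0.1217 0.219 ] axis [-0.015  0.002  1.   ] r 0.0313 res 0.0011 rel tcp [0.0076 0.0015 0.0178] n 15624
foot [0.4478 0.1215 0.153 ]
t 24.15 at [0.4394 0.1196 0.2011] open 65.8 ff 28.0 F [-0.1 -1.  -0.6] q [ 0.12  0.81 -0.76  1.76  0.38  1.15 -2.28]
  d [ 0.225 -0.005  0.558] w [ 0.0006 -0.0011 -0.0013] rows 1
  -> [0.4391 0.1198 0.1529]
  d [0.129 0.    0.312] w [0. 0. 0.] rows 1
  -> [0.4391 0.1198 0.1259]
```

Call:
{"fn": "step_arm", "kwargs": {
  "motion": [
    {"dx": 0.04,"dy": 0,"dz": 0.1,"wx": 0,"wy": 0,"wz": 0,"claw": 50},
    {"dx": 0.1,"dy": 0,"dz": 0.25,"wx": 0,"wy": 0,"wz": 0,"claw": 50},
    {"dx": 0.16,"dy": 0,"dz": 0.4,"wx": 0,"wy": 0,"wz": 0,"claw": 50},
    {"dx": 0.2,"dy": -0.003,"dz": 0.5,"wx": 0,"wy": 0,"wz": 0,"claw": 50},
    {"dx": 0.225,"dy": -0.005,"dz": 0.56,"wx": 0,"wy": 0,"wz": 0,"claw": 50},
    {"dx": 0.225,"dy": -0.005,"dz": 0.56,"wx": 0,"wy": 0,"wz": 0,"claw": 50},
    {"dx": 0.225,"dy": -0.005,"dz": 0.56,"wx": 0,"wy": 0,"wz": 0,"claw": 50}
  ]
}}

```text
clock: 24.85
tool_pos: [0.4387, 0.1207, 0.153]
eef_rot: [0.98, 0.039, -0.193, 0.009]
contact_force: [-0.1, -0.1, -1.7]
opening: 0.755
finger_force: 28.0
```

```bash
python3 - <<'E'
from cup import *
held(); plan([((.4391,.1199,.1259),lean(-22.5,17))])
E
```

```text
held rim [0.4462 0.1221 0.1708] axis [-0.016 -0.003  1.   ] r 0.0313 res 0.0011 rel tcp [0.0076 0.0014 0.0178] n 15637
t 24.9 at [0.4388 0.1207 0.1533] open 66.1 ff 28.0 F [-0.3  0.  -0.7] q [ 0.1   0.87 -0.73  1.79  0.43  1.06 -2.31]
  d [0.133 0.009 0.315] w [ 0.0005 -0.0012 -0.0007] rows 1
  -> [0.4391 0.1199 0.1259]
```

Call:
{"fn": "step_arm", "kwargs": {
  "motion": [
    {"dx": 0.02,"dy": 0,"dz": 0.06,"wx": 0,"wy": 0,"wz": 0,"claw": 50},
    {"dx": 0.05,"dy": 0.003,"dz": 0.12,"wx": 0,"wy": 0,"wz": 0,"claw": 50},
    {"dx": 0.08,"dy": 0.005,"dz": 0.19,"wx": 0,"wy": 0,"wz": 0,"claw": 50},
    {"dx": 0.11,"dy": 0.007,"dz": 0.26,"wx": 0,"wy": 0,"wz": 0,"claw": 50},
    {"dx": 0.133,"dy": 0.009,"dz": 0.315,"wx": 0,"wy": 0,"wz": 0,"claw": 50},
    {"dx": 0.14,"dy": 0.009,"dz": 0.33,"wx": 0,"wy": 0,"wz": 0,"claw": 50},
    {"dx": 0.14,"dy": 0.009,"dz": 0.33,"wx": 0,"wy": 0,"wz": 0,"claw": 50}
  ]
}}

```text
clock: 25.6
tool_pos: [0.4394, 0.12, 0.1249]
eef_rot: [0.98, 0.039, -0.193, 0.009]
contact_force: [1.2, -0.9, 6.3]
opening: 0.751
finger_force: 28.0
```

```bash
python3 - <<'E'
from cup import *
held(); plan([((.4391,.1199,.1259),lean(-22.5,17))])
E
```

```text
held rim [0.4465 0.1216 0.143 ] axis [-0.044 -0.003  0.999] r 0.0311 res 0.0009 rel tcp [0.0072 0.0016 0.0181] n 16946
t 25.65 at [0.4393 0.1199 0.1249] open 65.8 ff 28.0 F [0.4 0.  6.7] q [ 0.09  0.91 -0.71  1.81  0.46  1.01 -2.33]
  d [-0.007  0.    -0.011] w [ 0.0006 -0.0012 -0.0008] rows 1
  -> [0.4391 0.1199 0.1259]
```

Home contact at the right height. Releasing and backing off.

Call:
{"fn": "step_arm", "kwargs": {
  "motion": [
    {"dx": 0,"dy": 0,"dz": 0,"wx": 0,"wy": 0,"wz": 0,"claw": 70},
    {"dx": 0,"dy": 0,"dz": 0,"wx": 0,"wy": 0,"wz": 0,"claw": 88},
    {"dx": 0,"dy": 0,"dz": 0,"wx": 0,"wy": 0,"wz": 0,"claw": 88},
    {"dx": 0,"dy": 0,"dz": 0,"wx": 0,"wy": 0,"wz": 0,"claw": 88},
    {"dx": 0,"dy": 0,"dz": 0,"wx": 0,"wy": 0,"wz": 0,"claw": 88}
  ]
}}

```text
clock: 26.15
tool_pos: [0.4389, 0.1197, 0.1242]
eef_rot: [0.98, 0.039, -0.193, 0.009]
contact_force: [-0.2, 0.6, 0.1]
opening: 1.002
finger_force: 0.0
```

Call:
{"fn": "step_arm", "kwargs": {
  "motion": [
    {"dx": -0.1,"dy": 0,"dz": -0.25,"wx": 0,"wy": 0,"wz": 0,"claw": 88},
    {"dx": -0.3,"dy": 0,"dz": -0.7,"wx": 0,"wy": 0,"wz": 0,"claw": 88},
    {"dx": -0.4,"dy": 0,"dz": -0.93,"wx": 0,"wy": 0,"wz": 0,"claw": 88},
    {"dx": -0.4,"dy": 0,"dz": -0.93,"wx": 0,"wy": 0,"wz": 0,"claw": 88},
    {"dx": -0.4,"dy": 0,"dz": -0.93,"wx": 0,"wy": 0,"wz": 0,"claw": 88}
  ]
}}

```text
clock: 26.65
tool_pos: [0.4376, 0.1195, 0.2051]
eef_rot: [0.98, 0.039, -0.193, 0.009]
contact_force: [-1.2, -1.3, -0.4]
opening: 0.998
finger_force: 0.0
```

```bash
python3 - <<'E'
from cup import *
held([.4465,.1217,.143]); plan([])
p,d,c=snap('wrist'); q,_,_=snap('side'); save('w7.png',np.vstack([p[0:300,100:540],cv2.resize(q[130:310,200:464],(440,300))]))
E
```

```text
held rim [0.4459 0.1213 0.1438] axis [-0.005 -0.     1.   ] r 0.0314 res 0.0002 rel tcp [ 0.0082  0.0017 -0.0613] n 7993
t 26.7 at [0.4373 0.1193 0.2046] open 87.6 ff 0.0 F [-1.3 -0.3 -1.1] q [ 0.12  0.8  -0.76  1.76  0.38  1.16 -2.28]
```

View pics/w7.png

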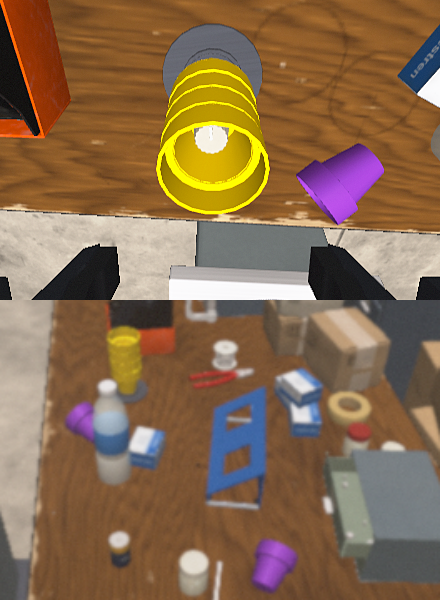

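The stack of four is upright on the stand at (213,150), with the knob in the top cup at (210,138) and the top rim at 0.143 as expected. The bystanders are unmoved and the gripper is clear.

```bash
python3 -c "
from plant import workorder; print(workorder.finish_job())"
```

```text
the job is handed in; nothing more can be done
None
```

All four yellow cups are nested upright on the stand, with the knob cup on top and the knob still in it; the job was handed in at about 27 s, no verdict was returned, and nothing else looked moved in the last pictures.

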